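# Pry open the capacitor case and read the cans

## Task

Slip the blade of the orange opening tool into the slot at the front of the green component case and lever its cover open with the tool, keeping the fingers off the case until the cover is well open. Stand every capacitor from the case upright on the reader's white shelf with its white mark facing the red window; then shut the cover fully again and leave the tool lying on the black mat. Leave the knob, fuses, transformer and spool where they are.

Things in the scene. Friction and masses are not known exactly. Their poses are not given: they have to be found in the camera images.
- case: Low green component case, fixed: a tray 116 (x) x 258 (y) mm, walls 18 mm high and 3 mm thick, floor 4 mm thick, under a grey hinged cover. Origin: centre of its underside, at counter level; its -x side is the front, towards the robot (yaw within 0.2 rad). The capacitors stand in it in a row along y, about 62 mm apart.
- cover (a joint): Hinge of the case's grey cover, rad: 0 shut, growing as the front edge rises and swings back, stop at 1.95. Stiff hinge: the cover (120 g) stays at any angle; about 2 N at its front edge moves it. Hollow lid 116 x 258 mm, walls 3 mm; shut, its flat top is 53 mm above the counter. The gripper has room over the tray once it is past about 1.7.
- cover_hinge (a point): Point on the hinge axis, middle of the case's back rim: x +58 mm, z 18 mm in the case's frame. The axis runs along the case's y.
- pry_slot (a point): Centre of the prying slot in the middle of the case's front face (x -58, z 24 mm in the case's frame): 70 mm wide, 12 mm high, between the tray's front rim (18 mm above the counter) and the lower edge of the cover's front skirt (30 mm above the counter). The skirt is 3 mm thick; behind it the cover is hollow up to 50 mm above the counter.
- cover_edge (a point): Middle of the cover's upper front edge; moves with the cover: 116 mm along the cover from the hinge axis, and 35 mm outward (up, when shut) of the plane through the axis and the cover's rim.
- spudger: Opening tool, 70 g: orange handle 80 x 18 x 20 mm and a flat steel blade 60 mm long, 16 mm wide, 3 mm thick, continuing along +x at half the handle's height (its mid-plane 10 mm above the underside). Origin: centre of the handle's underside; the blade ends 100 mm along +x. Starts flat on the mat, blade to the robot's left.
- blade_tip (a point): End of the blade: 100 mm along +x and 10 mm up from the spudger's origin.
- mat: Black rubber tool mat with blue end stripes, fixed, 110 (x) x 220 (y) x 3 mm. Origin: centre of its underside, at counter level.
- reader: Code reader, fixed: a black block 50 (x) x 270 (y) x 45 (z) mm with a long red window in its front (-x) face, and before it a white shelf 90 x 270 mm, 3 mm thick. Origin: at counter level under the middle of the window face; the shelf covers x -90 to 0 mm, y -135 to +135 mm. Its -x side is towards the robot (yaw within 0.2 rad).
- cap1: Blue can capacitor, upright cylinder 35 mm across and 40 mm tall, 45 g; may be absent (2 to 4 are there). Origin: centre of its underside; z up its axis. White code mark on its side in the +x direction, 13 mm wide, with a white bar from the middle of the top to the rim on the same side. Starts in the case at any turn.
- cap1_front (a point): Point in the air 60 mm from the axis of cap1 straight out from the mark (its +x direction), 20 mm above its underside.
- cap2: Blue can capacitor, upright cylinder 35 mm across and 40 mm tall, 45 g; may be absent (2 to 4 are there). Origin: centre of its underside; z up its axis. White code mark on its side in the +x direction, 13 mm wide, with a white bar from the middle of the top to the rim on the same side. Starts in the case at any turn.
- cap2_front (a point): Point in the air 60 mm from the axis of cap2 straight out from the mark (its +x direction), 20 mm above its underside.
- cap3: Blue can capacitor, upright cylinder 35 mm across and 40 mm tall, 45 g; may be absent (2 to 4 are there). Origin: centre of its underside; z up its axis. White code mark on its side in the +x direction, 13 mm wide, with a white bar from the middle of the top to the rim on the same side. Starts in the case at any turn.
- cap3_front (a point): Point in the air 60 mm from the axis of cap3 straight out from the mark (its +x direction), 20 mm above its underside.
- cap4: Blue can capacitor, upright cylinder 35 mm across and 40 mm tall, 45 g; may be absent (2 to 4 are there). Origin: centre of its underside; z up its axis. White code mark on its side in the +x direction, 13 mm wide, with a white bar from the middle of the top to the rim on the same side. Starts in the case at any turn.
- cap4_front (a point): Point in the air 60 mm from the axis of cap4 straight out from the mark (its +x direction), 20 mm above its underside.
- knob: Black tuning knob, 38 mm across, 22 mm tall; a bystander. Origin: centre of its underside.
- flyback: Grey flyback transformer, 50 x 45 x 65 mm; a bystander. Origin: centre of its underside.
- spool: Tin solder spool, 56 mm across, 40 mm tall; a bystander. Origin: centre of its underside.
- fuse1: Amber glass fuse with steel caps, 38 mm long, 9 mm thick, lying in a small wooden tray; a bystander. Origin: centre of its underside.
- fuse2: Amber glass fuse with steel caps, 38 mm long, 9 mm thick, lying in a small wooden tray; a bystander. Origin: centre of its underside.
- fuse3: Amber glass fuse with steel caps, 38 mm long, 9 mm thick, lying in a small wooden tray; a bystander. Origin: centre of its underside.
There are look-alikes about, which are no part of the job. There is more than one size of the spudger; the one meant has the size given above.

How it is judged:
On the way, in this order (a step that is already met when the one before it is completed fails the run):
1. the cover is levered open past 1.2 rad (value of joint cover above 1.2 rad), for 0.2 s.
2. every capacitor stands on the reader's shelf with its mark facing the window, the cover still open (x of cap1 in the frame of reader between -0.08 and -0.012 m and y of cap1 in the frame of reader between -0.13 and 0.13 m and z of cap1 in the frame of reader between -0.002 and 0.01 m and angle between each of cap1, cap2, cap3, cap4's own z axis and vertical below 0.15 rad and angle between the x axis of each of cap1, cap2, cap3, cap4 and the x axis of reader, either way round below 0.35 rad and x of each of cap1_front, cap2_front, cap3_front, cap4_front in the frame of reader above -0.045 m and linear speed of each of cap1, cap2, cap3, cap4 below 0.03 m/s and x of cap2 in the frame of reader between -0.08 and -0.012 m and y of cap2 in the frame of reader between -0.13 and 0.13 m and z of cap2 in the frame of reader between -0.002 and 0.01 m and x of cap3 in the frame of reader between -0.08 and -0.012 m and y of cap3 in the frame of reader between -0.13 and 0.13 m and z of cap3 in the frame of reader between -0.002 and 0.01 m and x of cap4 in the frame of reader between -0.08 and -0.012 m and y of cap4 in the frame of reader between -0.13 and 0.13 m and z of cap4 in the frame of reader between -0.002 and 0.01 m and value of joint cover above 0.6 rad), for 0.2 s.
At the end, for the whole second after the job is handed in: Every capacitor stands upright, at rest, on the reader's shelf (axis 12 to 80 mm from the window face, within 130 mm of its middle), mark within 0.35 rad of facing the window; cover below 0.06 rad; tool at rest on the mat (origin within 60 mm in x, 110 mm in y of its centre) (x of cap1 in the frame of reader between -0.08 and -0.012 m and y of cap1 in the frame of reader between -0.13 and 0.13 m and z of cap1 in the frame of reader between -0.002 and 0.01 m and angle between each of cap1, cap2, cap3, cap4's own z axis and vertical below 0.15 rad and angle between the x axis of each of cap1, cap2, cap3, cap4 and the x axis of reader, either way round below 0.35 rad and x of each of cap1_front, cap2_front, cap3_front, cap4_front in the frame of reader above -0.045 m and linear speed of each of cap1, cap2, cap3, cap4, spudger below 0.03 m/s and x of cap2 in the frame of reader between -0.08 and -0.012 m and y of cap2 in the frame of reader between -0.13 and 0.13 m and z of cap2 in the frame of reader between -0.002 and 0.01 m and x of cap3 in the frame of reader between -0.08 and -0.012 m and y of cap3 in the frame of reader between -0.13 and 0.13 m and z of cap3 in the frame of reader between -0.002 and 0.01 m and x of cap4 in the frame of reader between -0.08 and -0.012 m and y of cap4 in the frame of reader between -0.13 and 0.13 m and z of cap4 in the frame of reader between -0.002 and 0.01 m and value of joint cover below 0.06 rad and x of spudger in the frame of mat between -0.06 and 0.06 m and y of spudger in the frame of mat between -0.11 and 0.11 m and z of spudger in the frame of mat below 0.03 m); the robot touches nothing.
It fails at once if the gripper's fingers push on the case or its cover (over 1 N) while the cover is open less than 0.6 rad, before the capacitors are out: use the tool (contact force between the fingers and case above 1 N and value of joint cover below 0.6 rad and ((x of cap1 in the frame of case between -0.06 and 0.06 m and y of cap1 in the frame of case between -0.13 and 0.13 m) or (x of cap2 in the frame of case between -0.06 and 0.06 m and y of cap2 in the frame of case between -0.13 and 0.13 m) or (x of cap3 in the frame of case between -0.06 and 0.06 m and y of cap3 in the frame of case between -0.13 and 0.13 m) or (x of cap4 in the frame of case between -0.06 and 0.06 m and y of cap4 in the frame of case between -0.13 and 0.13 m))).
It fails at once if a bystander (knob, flyback, spool, fuse) is moved more than 30 mm (distance of any of knob, flyback, spool, fuse1, fuse2, fuse3 from where it was at the start of the episode above 0.03 m).
Of cap1, cap2, cap3, cap4 only 2 to 4 are there at a start; the rules pass over those that are not, and their reading is None.
At some moment in a run one of spudger, cap1, cap2, cap3, cap4 may be knocked a few centimetres aside while the robot is not near it.
It also fails if it takes over 210 s, if anything falls off the work surface, if the arm or the gripper's body presses on something with over 40 N, if the wrist force passes 120 N, or if a joint passes its speed limit or range.

## Robot

A 6-joint arm with a two-finger parallel gripper is mounted at the origin on the work surface. World frame = base frame: x ahead of the robot, y to its left, z up, the work surface at z = 0. Lengths are in m, angles in rad, forces in N, time in s.
With the tool pointing down it reaches from about 0.35 to 0.875 m from the base axis. Payload 4.2 kg.
Tool frame: the origin (TCP) lies midway between the tips of the shut fingers; the grasp point (between the pads) lies 19 mm behind it; x points along the fingers, z is the direction in which the jaws open and shut, and the axes are right-handed (so a half turn about x gives the same grasp; the last joint's range is limited). The gripper opens to 87 mm and grips with 3 to 60 N. Pads are 19 mm wide; open, the fingers measure 117 mm over their backs; the gripper's body (75 mm by 190 mm) begins 51 mm behind the grasp point.
Start: joints at [1.423, 0.385, 0.008, 0, -1.194, -0.259], TCP at [0.247, 0.574, 0.223] pointing down, gripper open.
Joint ranges: [-3.14, 3.14], [-1.21, 2.06], [-1.07, 1.41], [-3.16, 2.05], [-2.99, -0.16], [-3.1, 3.1]. Speed limits (rad/s): [2.79, 2.79, 3.14, 3.14, 3.14, 3.14].

## Interface

Orientations are given as a unit quaternion [w, x, y, z].
In Python, from cell import status, grab_frame, get_calibration, hand_in gives the robot as it stands.
- The arm moves only by the tool play_rows, never from a script. Its argument "commands" is one flat list of numbers, 5 for each row, row after row: the shift along the tool's x, y, z in mm, then the turn about the tool's x in rad, then the closure, from -1 (fully open) to 1 (shut), so that 0 is half open. In form: [tx, ty, tz, roll, jaw, tx, ty, tz, roll, jaw, ...]. A call has 1 to 5 rows; each row shifts and turns the commanded pose from where the row before left it, along the tool's axes as they then stand; what a row does not reach is not made up. A row lasts 1/10 s, in which the tool goes at most 50 mm and 8.59 degrees, less where a joint would pass 70% of its speed; a pose out of reach is approached as far as the arm can. A call with a gripper value outside its range is refused whole. The fingers move at their own pace and stop on an object; "force" is the grip in N (left out, the last holds). Time passes only in rows, so rows that do not move let the fingers close. It gives the time, the measured TCP pose, the force and the opening at its end, in the units of the state.
- status.read_state(): the state, without advancing time (a new reading comes with each control period).
- grab_frame(name): name is "scene" or "top"; returns (picture, depth): 400x640x3 uint8, blue, green, red; 400x640 float32, m along the optical axis (not along the pixel's ray), 0 where there is no reading.
- get_calibration(name): a dict with "fx", "fy", "cx", "cy" (pixels), "R" (3x3) and "t" (3): a world point X has camera coordinates R X + t. Camera axes: x right, y down, z forward; pixel columns grow to the right and rows downward; lengths in m; the calibration is good to about 2 mm. A picture is of the moment at which its call begins. get_calibration takes no time and is no camera call.
- hand_in(): hands the job in, once; it reports no verdict.
The state is a dict: "clock": time; "joint_positions": joint angles; "dq": joint speeds; "tau": joint torques, N m; "position": TCP position; "orientation": TCP orientation; "contact_force": force on the tool from outside, world axes, zero at the start; "torque": the same for the moment, N m; "opening": finger opening in m.
Only numpy, scipy, OpenCV 4.12 (cv2) and the standard library are available. Lean on these libraries where they do the work, as an engineer would, in place of code of your own. Each camera call takes 0.05 s, during which the arm holds its last target.

## Working session

There is one attempt and no reset: what is moved stays moved. The work goes in short steps, Python scripts to look and compute and a tool call to move; the robot and the scene stay as the last step left them, time stands still between calls to the robot, and variables do not carry over. Pictures are saved under pics/ and viewed, and the job is handed in when it is done.

Besides the shell and the picture viewer there is one more tool, called after "Call:" in YAML: its name, and indented under it one key for each argument. play_rows: Moves the arm, as the interface text tells. Its arguments: {"type":"object","properties":{"commands":{"type":"array"},"force":{"type":"number"}},"required":["commands"]}

```bash
ls -la; mkdir -p pics; python3 - <<'E'
from cell import status, grab_frame, get_calibration
import cv2, numpy as np
print(status.read_state())
for n in("scene","top"):
    p,d=grab_frame(n); cv2.imwrite(f"pics/{n}0.png",p); np.save(f"{n}0.npy",d)
    c=get_calibration(n); print(n,c)
E
```

```text
total 12
drwxr-xr-x  3 agent agent 4096 Dec  6 07:26 .
drwxr-xr-x 23 root  root  4096 Dec  6 07:26 ..
drwxr-xr-x  2 agent agent 4096 Dec  6 07:26 pics
{'clock': 0.0, 'joint_positions': array([ 1.42259956e+00,  3.85545159e-01,  6.62462918e-03, -5.11709522e-04,
       -1.19401313e+00, -2.58586310e-01]), 'dq': array([ 0.00058359,  0.00193894, -0.00046367, -0.00034481,  0.00091805,
        0.00018565]), 'tau': array([-1.14879418e-03, -3.90670288e+01,  1.87405121e+01,  4.22000259e+00,
        1.09830574e-02, -1.95217676e-04]), 'position': array([0.24703354, 0.57344272, 0.22146414]), 'orientation': array([-0.38909236, -0.59009664, -0.38819069,  0.59135529]), 'contact_force': array([ 0.26860884, -0.83360297,  0.36351416]), 'torque': array([-0.02768321,  0.01679887,  0.03541742]), 'opening': 0.08704114884586137}
scene {'fx': 481.104900936997, 'fy': 481.104900936997, 'cx': 318.2779769925917, 'cy': 200.11528757343845, 'R': array([[ 0.89223576,  0.45108924, -0.02082883],
       [ 0.25725984, -0.54567489, -0.79753137],
       [-0.37112359,  0.70622759, -0.6029178 ]]), 't': array([-0.43846801, -0.06114457,  1.63175464])}
top {'fx': 426.24496784684237, 'fy': 426.24496784684237, 'cx': 310.13746524846664, 'cy': 194.982958082882, 'R': array([[ 0.02112277, -0.99959105, -0.01927584],
       [-0.99244965, -0.01863412, -0.121229  ],
       [ 0.12082024,  0.021691  , -0.99243739]]), 't': array([-0.00651604,  0.48161853,  1.23421787])}
```

View pics/scene0.png

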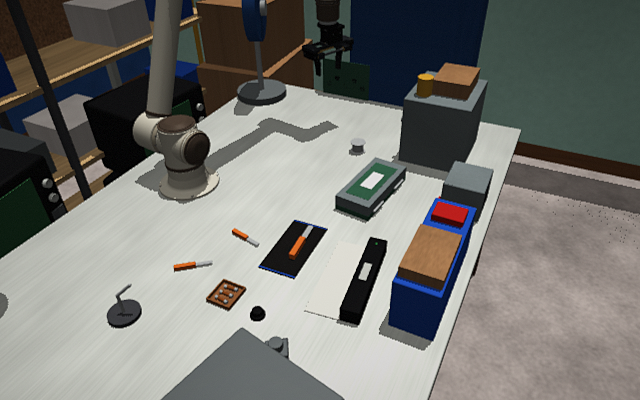

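View pics/top0.png

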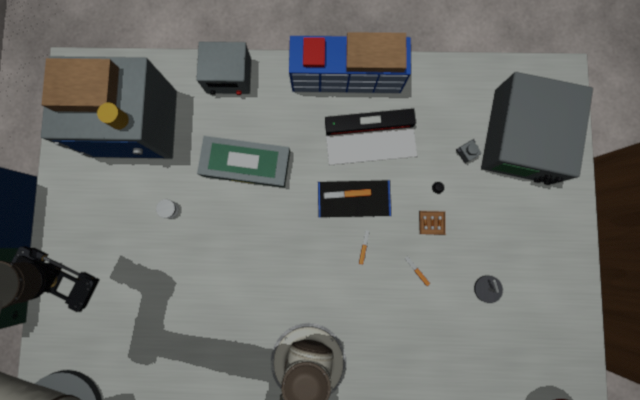

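```bash
cat > h.py <<'E'
from cell import status, grab_frame, get_calibration
import cv2, numpy as np
C={n:get_calibration(n) for n in("scene","top")}
def ray(n,u,v):
    c=C[n]; d=c["R"].T@np.array([(u-c["cx"])/c["fx"],(v-c["cy"])/c["fy"],1.]); o=-c["R"].T@c["t"]; return o,d
def plane(n,u,v,z):
    o,d=ray(n,u,v); return o+d*(z-o[2])/d[2]
def proj(n,X):
    c=C[n]; p=c["R"]@np.asarray(X,float)+c["t"]; return c["fx"]*p[0]/p[2]+c["cx"],c["fy"]*p[1]/p[2]+c["cy"]
def cloud(n,dep):
    c=C[n]; v,u=np.mgrid[0:400,0:640]; X=np.stack([(u-c["cx"])/c["fx"]*dep,(v-c["cy"])/c["fy"]*dep,dep],-1)
    return (X-c["t"])@c["R"]
def crop(p,x,y,w,h,s,f):
    cv2.imwrite(f,cv2.resize(p[y:y+h,x:x+w],None,fx=s,fy=s,interpolation=cv2.INTER_CUBIC))
def rect(n,mask,z):
    cs,_=cv2.findContours(mask,cv2.RETR_EXTERNAL,cv2.CHAIN_APPROX_NONE); out=[]
    for c in cs:
        if len(c)<8: continue
        P=np.array([plane(n,*q[0],z)[:2] for q in c]); out.append(cv2.minAreaRect((P*1000).astype(np.float32))+(cv2.contourArea(c),))
    return out
E
python3 - <<'E'
from h import *
p=cv2.imread("pics/top0.png"); d=np.load("top0.npy"); W=cloud("top",d)
crop(p,180,90,300,210,2.6,"pics/c1.png")
hsv=cv2.cvtColor(p,cv2.COLOR_BGR2HSV)
for n,q,dd in(("top",p,d),):
    m=cv2.inRange(hsv,(5,140,120),(20,255,255))
    for r in rect(n,m,.02):print("orange",r)
    for v,u in((162,245),(145,210),(198,330),(193,355),(195,335),(150,370),(121,350),(188,438),(222,432)): print(u,v,W[v,u].round(3),p[v,u])
E
```

```text
orange ((250.488525390625, -325.3583984375), (52.060691833496094, 10.05276870727539), 39.119041442871094, 50.0)
orange ((310.2369689941406, -153.24441528320312), (9.155498504638672, 51.45566940307617), 79.03123474121094, 40.0)
orange ((492.8840637207031, -137.65335083007812), (17.335308074951172, 75.68756866455078), 5.1969146728515625, 119.0)
245 162 [0.572 0.196 0.056] [159 159 157]
210 145 [0.622 0.302 0.053] [110 111 101]
330 198 [ 0.477 -0.057  0.002] [70 70 69]
355 193 [ 0.49  -0.13   0.028] [ 54 108 154]
335 195 [ 0.485 -0.071  0.015] [155 154 151]
370 150 [ 0.627 -0.177  0.   ] [159 159 157]
350 121 [ 0.703 -0.111  0.05 ] [31 30 29]
438 188 [ 0.51  -0.375  0.027] [31 29 29]
432 222 [ 0.41  -0.36   0.011] [26 56 97]
```

View pics/c1.png

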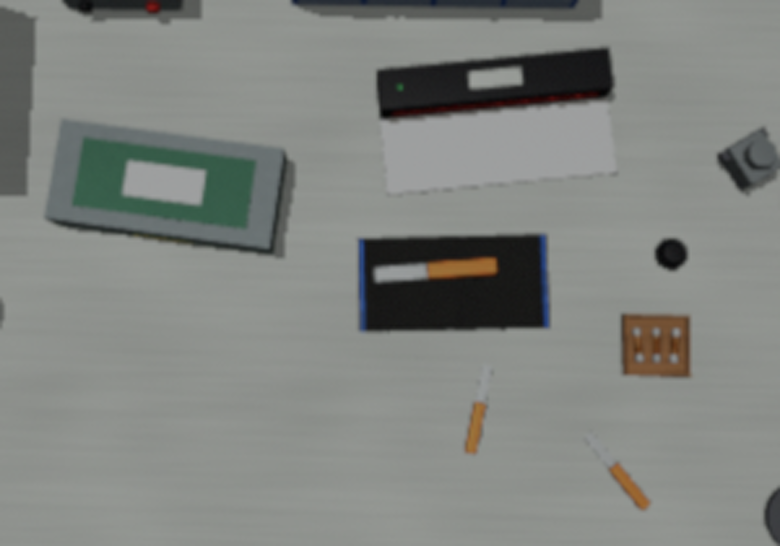

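```bash
python3 - <<'E'
from h import *
p=cv2.imread("pics/top0.png"); d=np.load("top0.npy"); W=cloud("top",d)
z=W[...,2]
def reg(m,x0,y0,x1,y1):
    o=np.zeros_like(m); o[y0:y1,x0:x1]=m[y0:y1,x0:x1]; return o
m=((z>.043)&(z<.065)).astype(np.uint8)*255
for r in rect("top",reg(m,180,120,310,200),.053):print("cover d",r)
for r in rect("top",reg(m,320,100,425,145),.045):print("reader d",r)
g=p.max(2)
# color: cover
b=cv2.cvtColor(p,cv2.COLOR_BGR2HSV)
gm=cv2.inRange(b,(60,80,30),(95,255,200))
for r in rect("top",reg(gm,180,120,310,200),.053):print("green",r)
bk=((g<60)*255).astype(np.uint8)
for r in rect("top",reg(bk,310,175,400,225),.003):print("mat",r)
wm=((p.min(2)>150)*255).astype(np.uint8)
for r in rect("top",reg(wm,320,125,425,170),.003):print("shelf",r)
for r in rect("top",reg(wm,320,185,352,205),.013):print("blade",r)
blu=cv2.inRange(b,(100,120,60),(130,255,255))
for r in rect("top",reg(blu,310,175,400,225),.003):print("stripe",r)
# scene view
s=cv2.imread("pics/scene0.png"); crop(s,200,120,230,220,3,"pics/c2.png")
sh=cv2.cvtColor(s,cv2.COLOR_BGR2HSV)
for r in rect("scene",cv2.inRange(sh,(5,140,100),(20,255,255)),.02):
    if r[-1]>60:print("so",r)
E
```

```text
cover d ((579.7955322265625, 202.01446533203125), (259.49310302734375, 117.68160247802734), 83.17755889892578, 3315.0)
reader d ((709.9075927734375, -171.8888702392578), (50.43040084838867, 269.01953125), 6.5629425048828125, 1296.0)
green ((579.1470947265625, 203.7147979736328), (196.21560668945312, 76.21226501464844), 83.24246215820312, 1599.5)
mat ((476.9138488769531, -128.47743225097656), (106.30287170410156, 204.24343872070312), 1.130631446838379, 2273.5)
shelf ((638.6859130859375, -179.6646728515625), (82.91193389892578, 268.9202880859375), 6.325917720794678, 2174.5)
blade ((486.2928771972656, -60.59844970703125), (3.023512363433838, 32.969940185546875), 1.0756583213806152, 6.5)
stripe ((473.3764953613281, -23.366382598876953), (103.37763214111328, 6.04861307144165), 1.0824331045150757, 36.5)
stripe ((480.4014892578125, -233.20425415039062), (103.22821807861328, 6.111869812011719), 2.2200937271118164, 36.0)
so ((418.19915771484375, -368.64599609375), (72.22545623779297, 66.57463073730469), 89.87791442871094, 359.5)
so ((494.65325927734375, -138.08970642089844), (18.12702178955078, 79.43313598632812), 5.306840419769287, 105.5)
```

View pics/c2.png

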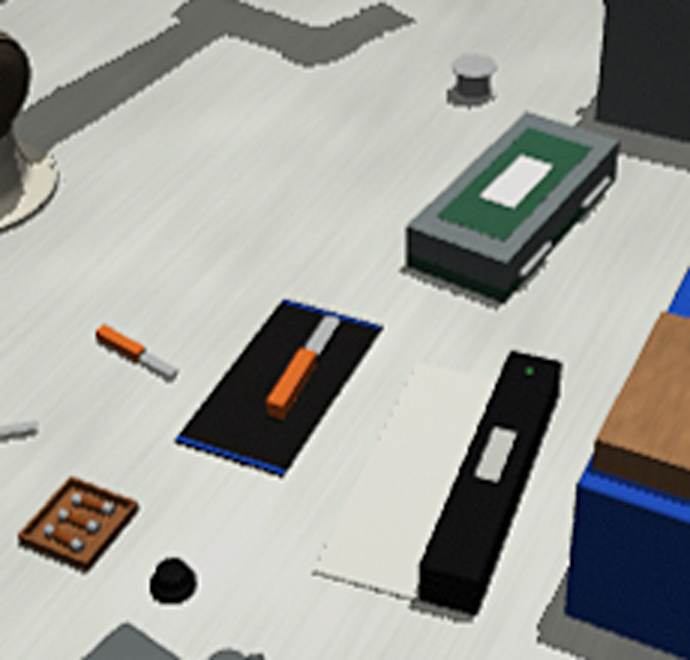

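```bash
cat >> h.py <<'E'
from scipy.spatial.transform import Rotation as Rn
def rot(s=None):
    s=s or status.read_state(); q=s["orientation"]; return Rn.from_quat([q[1],q[2],q[3],q[0]]).as_matrix()
def yawz(R): return np.degrees(np.arctan2(R[1,2],R[0,2]))
def st():
    s=status.read_state(); print("t%.1f"%s["clock"],"pos",s["position"].round(4),"yaw %.1f"%yawz(rot(s)),"q6 %.2f"%s["joint_positions"][5],"F",s["contact_force"].round(1),"open %.4f"%s["opening"],"xax",rot(s)[:,0].round(3))
def plan(P,yaw=None,n=None,vmax=48):
    """rows from the measured pose to P (world), tool-z yaw deg"""
    s=status.read_state(); R=rot(s); p=s["position"].copy(); st()
    y0=yawz(R); dy=0 if yaw is None else (yaw-y0+180)%360-180
    q6=s["joint_positions"][5]
    n=n or int(max(1,np.ceil(np.linalg.norm(np.array(P)-p)*1000/vmax),np.ceil(abs(dy)/8.3)))
    print("dyaw %.1f n %d"%(dy,n)); r=-np.radians(dy)/n; r=round(r,3); D=np.array(P)-p; q=p.copy()
    for i in range(n):
        t=R.T@(p+D*(i+1)/n-q)*1000; t=t.round(0 if n>1 else 1); q=q+R@t/1000
        print(*["%g"%k for k in t],r,sep=", "); R=R@Rn.from_euler("x",r).as_matrix()
    print("end",q.round(4),"yaw %.1f"%yawz(R))
E
python3 - <<'E'
from h import *
st(); print(rot().round(3))
E
```

```text
t0.1 pos [0.2471 0.5735 0.2216] yaw -113.3 q6 -0.26 F [-0.5 -0.9  0.1] open 0.0870 xax [-0.001 -0.002 -1.   ]
[[-0.001  0.918 -0.396]
 [-0.002 -0.396 -0.918]
 [-1.     0.     0.002]]
```

```bash
python3 - <<'E'
from h import *
plan([.492,-.118,.08],-174.8)
E
```

```text
t0.1 pos [0.2471 0.5735 0.2216] yaw -113.3 q6 -0.26 F [-0.5 -0.9  0.1] open 0.0870 xax [-0.001 -0.002 -1.   ]
dyaw -61.5 n 16
9, 31, 34, 0.067
9, 33, 31, 0.067
9, 36, 29, 0.067
9, 37, 27, 0.067
9, 39, 24, 0.067
8, 41, 22, 0.067
9, 41, 18, 0.067
9, 43, 16, 0.067
9, 44, 13, 0.067
9, 45, 10, 0.067
9, 45, 7, 0.067
9, 46, 4, 0.067
9, 46, 1, 0.067
9, 46, -2, 0.067
9, 45, -5, 0.067
9, 45, -9, 0.067
end [ 0.4922 -0.1177  0.0797] yaw -174.7
```

Call:
play_rows:
  commands: [9, 31, 34, 0.067, -1, 9, 33, 31, 0.067, -1, 9, 36, 29, 0.067, -1, 9, 37, 27, 0.067, -1, 9, 39, 24, 0.067, -1]
  force: 60

```text
clock: 0.6
position: [0.3239, 0.356, 0.1769]
orientation: [-0.284, -0.647, -0.284, 0.648]
contact_force: [0.3, -0.2, 0.1]
opening: 0.0871
```

Call:
play_rows:
  commands: [8, 41, 22, 0.067, -1, 9, 41, 18, 0.067, -1, 9, 43, 16, 0.067, -1, 9, 44, 13, 0.067, -1, 9, 45, 10, 0.067, -1]

```text
clock: 1.1
position: [0.4006, 0.1403, 0.1333]
orientation: [0.172, 0.686, 0.172, -0.686]
contact_force: [1.9, 0.1, -0.2]
opening: 0.087
```

Call:
play_rows:
  commands: [9, 45, 7, 0.067, -1, 9, 46, 4, 0.067, -1, 9, 46, 1, 0.067, -1, 9, 46, -2, 0.067, -1, 9, 45, -5, 0.067, -1]

```text
clock: 1.6
position: [0.4767, -0.0759, 0.0881]
orientation: [-0.055, -0.705, -0.055, 0.705]
contact_force: [0.7, 1.0, 0.5]
opening: 0.0871
```

Call:
play_rows:
  commands: [9, 45, -9, 0.067, -1, 0, 0, 0, 0, -1, 0, 0, 0, 0, -1]

```text
clock: 1.9
position: [0.492, -0.118, 0.0787]
orientation: [-0.032, -0.706, -0.032, 0.707]
contact_force: [0.4, -0.8, 0.5]
opening: 0.0871
```

```bash
python3 - <<'E'
from h import *
p,d=grab_frame("scene"); crop(p,200,120,230,200,3,"pics/s1.png")
plan([.492,-.118,.006],-174.8,4)
E
```

```text
t1.9 pos [ 0.492  -0.1171  0.0791] yaw -174.8 q6 0.00 F [-0.5  0.7 -0.2] open 0.0872 xax [-0.001  0.    -1.   ]
dyaw -0.0 n 4
18, 0, -0, 0.0
19, 0, -0, 0.0
18, 1, -0, 0.0
18, -0, -0, 0.0
end [ 0.492  -0.1181  0.0061] yaw -174.8
```

View pics/s1.png

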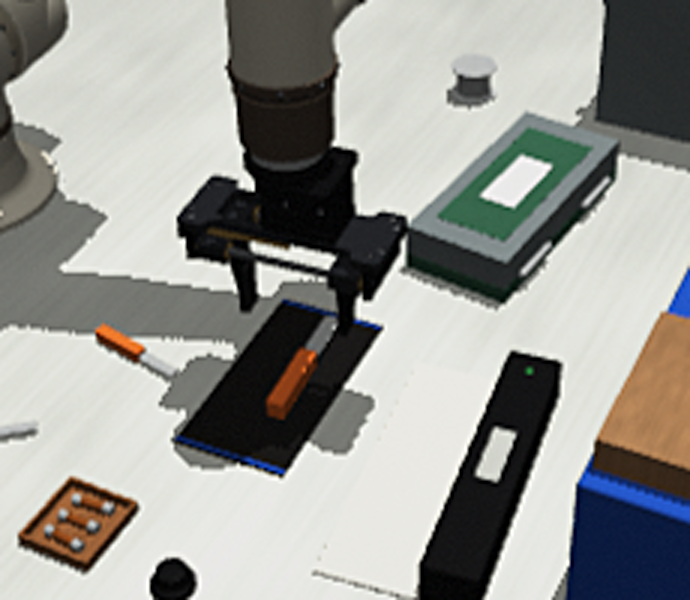

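The gripper straddles the tool on the mat: handle near crop (292,385), fingers on either side. Descending.

Call:
play_rows:
  commands: [18, 0, 0, 0, -1, 19, 0, 0, 0, -1, 18, 1, 0, 0, -1, 17, 0, 0, 0, -1, 0, 0, 0, 0, -1]

```text
clock: 2.45
position: [0.4908, -0.1165, 0.0062]
orientation: [-0.033, -0.705, -0.033, 0.708]
contact_force: [-0.4, -1.0, -0.4]
opening: 0.0873
```

Call:
play_rows:
  commands: [0, 0, 0, 0, 1, 0, 0, 0, 0, 1, 0, 0, 0, 0, 1, 0, 0, 0, 0, 1, 0, 0, 0, 0, 1]
  force: 60

```text
clock: 2.95
position: [0.4929, -0.118, 0.008]
orientation: [0.032, 0.707, 0.033, -0.706]
contact_force: [0.1, 1.0, 0.0]
opening: 0.0546
```

Call:
play_rows:
  commands: [0, 0, 0, 0, 1, 0, 0, 0, 0, 1, 0, 0, 0, 0, 1, -30, 0, 0, 0, 1, -40, 0, 0, 0, 1]

```text
clock: 3.45
position: [0.4908, -0.1181, 0.0764]
orientation: [-0.032, -0.704, -0.032, 0.709]
contact_force: [1.2, 0.4, -0.2]
opening: 0.0149
```

```bash
python3 - <<'E'
from h import *
p,d=grab_frame("scene"); crop(p,200,120,230,200,3,"pics/s2.png")
p,d=grab_frame("top"); cv2.imwrite("pics/t2.png",p)
h=cv2.cvtColor(p,cv2.COLOR_BGR2HSV)
for r in rect("top",cv2.inRange(h,(5,140,60),(20,255,255)),.02):print(r)
st()
E
```

```text
((250.48849487304688, -325.3583984375), (52.060691833496094, 10.052759170532227), 39.11907958984375, 49.0)
((310.2743225097656, -153.1029052734375), (9.359310150146484, 51.513710021972656), 78.24723815917969, 39.5)
((388.0906982421875, -325.0452575683594), (1.8674880266189575e-05, 11.74832820892334), 89.41284942626953, 0.0)
((401.716552734375, -357.3318176269531), (64.51718139648438, 41.18014907836914), 89.05884552001953, 72.0)
((432.2410583496094, -382.7610778808594), (14.66839599609375, 8.876869201660156), 89.0586166381836, 1.0)
t3.5 pos [ 0.4966 -0.1181  0.0823] yaw -174.6 q6 0.01 F [ 0.8  0.9 -0.2] open 0.0068 xax [ 0.011 -0.    -1.   ]
```

View pics/s2.png

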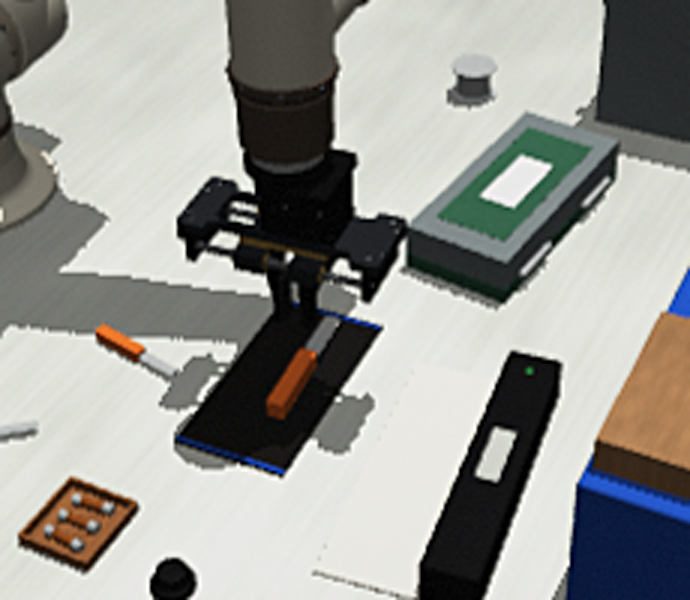

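The lift began before the slow fingers had closed; the tool still lies unmoved on the mat (handle near crop (292,385)). I reopen, go down again and wait longer.

Call:
play_rows:
  commands: [0, 0, 0, 0, -0.1, 0, 0, 0, 0, -0.1, 0, 0, 0, 0, -0.1, 0, 0, 0, 0, -0.1, 0, 0, 0, 0, -0.1]

```text
clock: 4.05
position: [0.4923, -0.118, 0.0768]
orientation: [-0.033, -0.706, -0.032, 0.707]
contact_force: [0.4, 0.2, -1.6]
opening: 0.0395
```

```bash
python3 - <<'E'
from h import *
plan([.492,-.118,.006],-174.8,4)
E
```

```text
t4.0 pos [ 0.4923 -0.118   0.0768] yaw -174.7 q6 0.01 F [ 0.4  0.2 -1.6] open 0.0395 xax [-0.002 -0.    -1.   ]
dyaw -0.1 n 4
18, -0, 0, 0.0
17, -0, 0, 0.0
18, -0, 0, 0.0
18, -0, 0, 0.0
end [ 0.4922 -0.118   0.0058] yaw -174.7
```

Call:
play_rows:
  commands: [18, 0, 0, 0, -0.1, 17, 0, 0, 0, -0.1, 18, 0, 0, 0, -0.1, 18, 0, 0, 0, -0.1, 0, 0, 0, 0, -0.1]

```text
clock: 4.55
position: [0.4918, -0.118, 0.0049]
orientation: [-0.033, -0.705, -0.032, 0.708]
contact_force: [-0.7, 0.1, -0.5]
opening: 0.0476
```

Call:
play_rows:
  commands: [0, 0, 0, 0, 1, 0, 0, 0, 0, 1, 0, 0, 0, 0, 1, 0, 0, 0, 0, 1, 0, 0, 0, 0, 1]
  force: 60

```text
clock: 5.05
position: [0.4927, -0.118, 0.007]
orientation: [0.033, 0.707, 0.033, -0.706]
contact_force: [0.4, -0.1, 2.1]
opening: 0.0174
```

Call:
play_rows:
  commands: [0, 0, 0, 0, 1, 0, 0, 0, 0, 1]

```text
clock: 5.25
position: [0.4927, -0.118, 0.007]
orientation: [0.033, 0.706, 0.033, -0.706]
contact_force: [-1.5, 0.7, 4.6]
opening: 0.0174
```

Call:
play_rows:
  commands: [-30, 0, 0, 0, 1, -40, 0, 0, 0, 1, -30, 0, 0, 0, 1, 0, 0, 0, 0, 1]

```text
clock: 5.65
position: [0.4958, -0.118, 0.1108]
orientation: [0.033, 0.71, 0.033, -0.703]
contact_force: [0.6, -0.1, -0.5]
opening: 0.0176
```

```bash
python3 - <<'E'
from h import *
plan([.4156,.2215,.085],83.2)
p,d=grab_frame("scene"); crop(p,200,120,230,200,3,"pics/s3.png")
E
```

```text
t5.7 pos [ 0.4958 -0.118   0.1108] yaw -174.7 q6 0.01 F [ 0.6 -0.1 -0.5] open 0.0176 xax [ 0.01 -0.   -1.  ]
dyaw -102.1 n 13
2, -27, 4, 0.137
2, -25, 7, 0.137
2, -25, 11, 0.137
2, -23, 14, 0.137
2, -21, 17, 0.137
2, -18, 20, 0.137
1, -15, 22, 0.137
2, -12, 24, 0.137
2, -9, 25, 0.137
2, -6, 26, 0.137
2, -1, 27, 0.137
2, 2, 27, 0.137
2, 5, 26, 0.137
end [0.4161 0.2214 0.0849] yaw 83.3
```

View pics/s3.png

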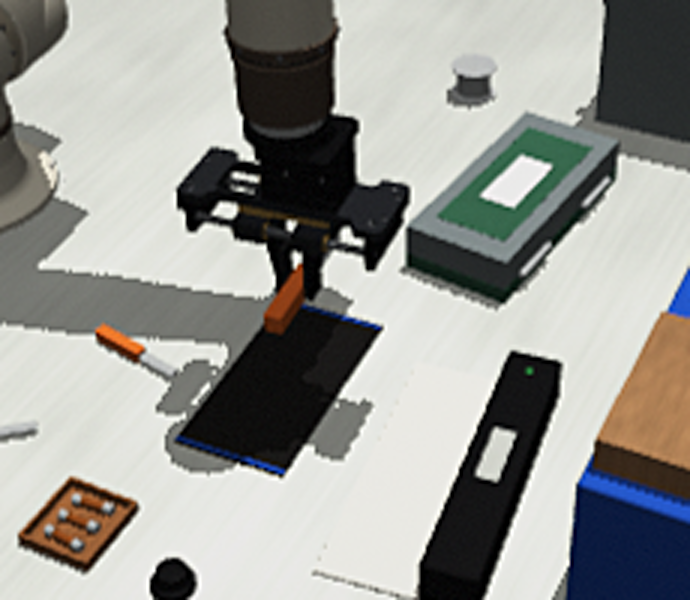

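The tool is held and lifted off the mat (handle end at crop (283,310)). Now I turn it and carry it to in front of the slot.

Call:
play_rows:
  commands: [2, -27, 4, 0.137, 1, 2, -25, 7, 0.137, 1, 2, -25, 11, 0.137, 1, 2, -23, 14, 0.137, 1, 2, -21, 17, 0.137, 1]

```text
clock: 6.2
position: [0.4604, 0.0136, 0.0949]
orientation: [0.208, -0.675, 0.209, 0.677]
contact_force: [0.1, 0.4, -0.5]
opening: 0.0177
```

Call:
play_rows:
  commands: [2, -18, 20, 0.137, 1, 1, -15, 22, 0.137, 1, 2, -12, 24, 0.137, 1, 2, -9, 25, 0.137, 1, 2, -6, 26, 0.137, 1]

```text
clock: 6.7
position: [0.4299, 0.1434, 0.0859]
orientation: [0.422, -0.566, 0.425, 0.567]
contact_force: [0.7, -0.4, 0.1]
opening: 0.0176
```

Call:
play_rows:
  commands: [2, -1, 27, 0.137, 1, 2, 2, 27, 0.137, 1, 2, 5, 26, 0.137, 1, 0, 0, 0, 0, 1, 0, 0, 0, 0, 1]

```text
clock: 7.2
position: [0.4119, 0.221, 0.0802]
orientation: [0.527, -0.47, 0.529, 0.47]
contact_force: [0.1, -0.1, -1.2]
opening: 0.0177
```

```bash
python3 - <<'E'
from h import *
plan([.4156,.2215,.018],83.2)
p,d=grab_frame("scene"); crop(p,230,90,230,180,3.3,"pics/s4.png")
p,d=grab_frame("top"); crop(p,180,110,200,150,4,"pics/t4.png")
E
```

```text
t7.2 pos [0.4119 0.221  0.0802] yaw 83.4 q6 -2.53 F [ 0.1 -0.1 -1.2] open 0.0177 xax [-0.002 -0.002 -1.   ]
dyaw -0.2 n 2
31, -2, 1, 0.001
31, -2, 0, 0.001
end [0.4159 0.2214 0.0182] yaw 83.2
```

View pics/s4.png

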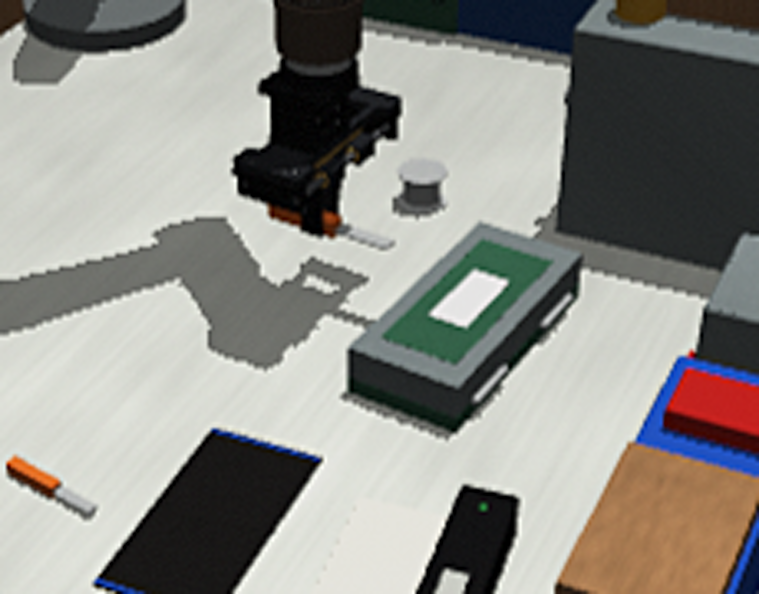

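View pics/t4.png

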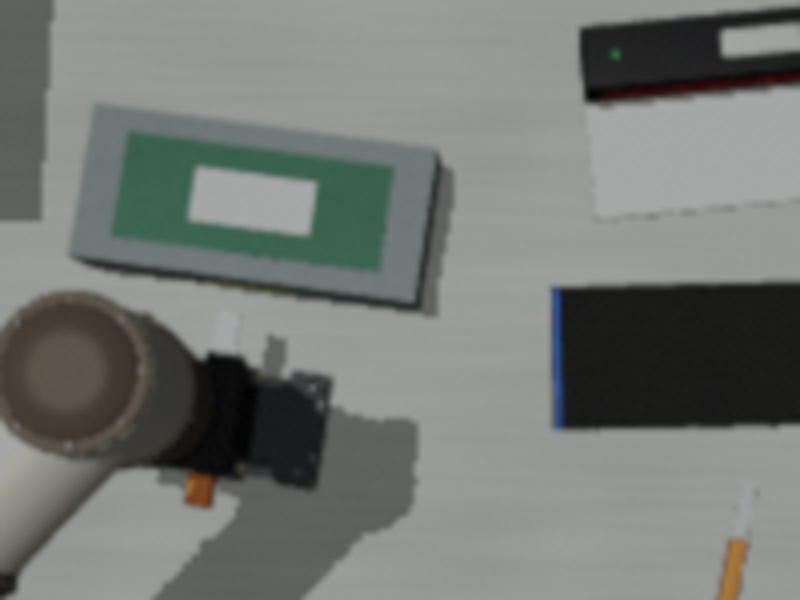

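```bash
python3 - <<'E'
from h import *
print(plane("top",237.2,189,.087),plane("scene",349,163.8,.087))
for s in (0.06,.08): 
  ex=np.array([.993,-.118,0]); P=np.array([.412,.2212,.087])+ex*s; print(P,proj("scene",P),proj("top",P))
E
```

```text
[0.48785479 0.20948134 0.087     ] [0.4981729  0.20896014 0.087     ]
[0.47158 0.21412 0.087  ] (np.float64(342.11438745825166), np.float64(161.12868595236483)) (np.float64(235.3322740924532), np.float64(194.6524870696392))
[0.49144 0.21176 0.087  ] (np.float64(347.43511562739235), np.float64(162.89095161574554)) (np.float64(236.45453042357363), np.float64(187.735935174925))
```

Call:
play_rows:
  commands: [31, -2, 1, 0.001, 1, 31, -2, 0, 0.001, 1, 0, 0, 0, 0, 1]

```text
clock: 7.6
position: [0.4149, 0.2187, 0.0164]
orientation: [0.526, -0.469, 0.533, 0.468]
contact_force: [-0.8, -0.2, -0.4]
opening: 0.0176
```

```bash
python3 - <<'E'
from h import *
plan([.5795-.1*.993,.202+.1*.118,.018],83.2,4)
p,d=grab_frame("scene"); crop(p,290,120,130,100,6,"pics/s5.png")
p,d=grab_frame("top"); crop(p,180,110,200,150,4,"pics/t5.png")
E
```

```text
t7.6 pos [0.4149 0.2187 0.0164] yaw 83.0 q6 -2.52 F [-0.8 -0.2 -0.4] open 0.0176 xax [-0.007 -0.006 -1.   ]
dyaw 0.2 n 4
-1, -16, 1, -0.001
-0, -17, 1, -0.001
-1, -16, 0, -0.001
-0, -16, 1, -0.001
end [0.4798 0.2139 0.018 ] yaw 83.2
```

View pics/s5.png

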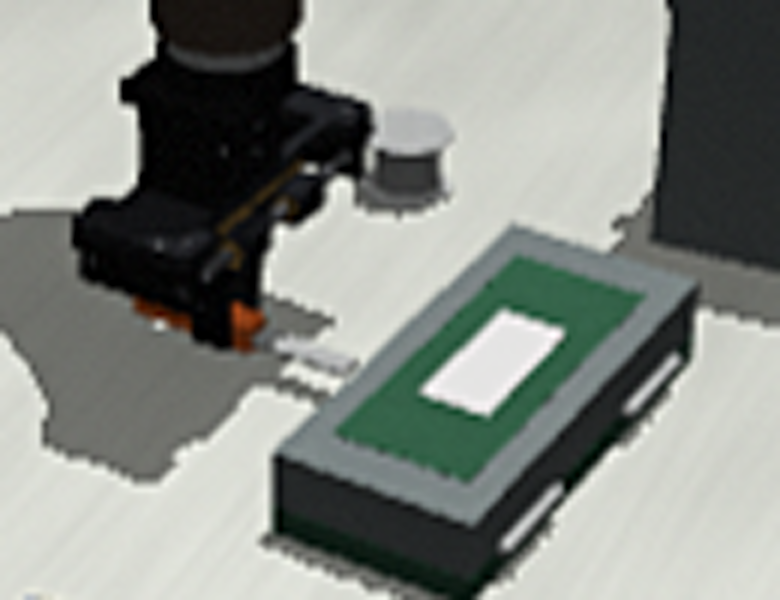

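```bash
python3 - <<'E'
from h import *
st()
p,d=grab_frame("scene"); W=cloud("scene",d)
m=(W[...,0]>.44)&(W[...,0]<.515)&(W[...,1]>.19)&(W[...,1]<.235)&(W[...,2]>.008)&(W[...,2]<.045)
q=W[m]; print(len(q)); 
for k in q[np.argsort(q[:,0])][::4]: print(k.round(4))
p,d=grab_frame("top"); W=cloud("top",d)
m=(W[...,0]>.44)&(W[...,0]<.515)&(W[...,1]>.19)&(W[...,1]<.235)&(W[...,2]>.008)&(W[...,2]<.045)
q=W[m]; print(len(q)); print(q[np.argsort(q[:,0])][::5].round(4))
E
```

```text
t7.7 pos [0.4171 0.2211 0.0196] yaw 83.1 q6 -2.52 F [ 0.8  0.1 -0.5] open 0.0174 xax [-0.001 -0.001 -1.   ]
64
[0.4405 0.2106 0.0181]
[0.4432 0.2126 0.0216]
[0.4476 0.211  0.0279]
[0.4506 0.2126 0.0238]
[0.4552 0.2106 0.0263]
[0.4602 0.2075 0.0257]
[0.4627 0.2101 0.0289]
[0.4678 0.2148 0.0274]
[0.4704 0.2172 0.0227]
[0.4762 0.2043 0.0284]
[0.4781 0.2082 0.0264]
[0.4822 0.2071 0.0284]
[0.487  0.2046 0.0234]
[0.4905 0.2128 0.0233]
[0.4941 0.2046 0.0254]
[0.4982 0.2116 0.0263]
57
[[0.4686 0.2081 0.0306]
 [0.472  0.2181 0.0255]
 [0.4748 0.221  0.0265]
 [0.4773 0.2203 0.0308]
 [0.4807 0.218  0.0278]
 [0.4832 0.2174 0.0319]
 [0.4862 0.2143 0.0328]
 [0.487  0.2064 0.0273]
 [0.4898 0.2062 0.0292]
 [0.4929 0.2157 0.027 ]
 [0.4955 0.203  0.0318]
 [0.4988 0.2096 0.0288]]
```

Call:
play_rows:
  commands: [1, -15, 0, 0, 1, 0, -15, 0, 0, 1, 0, 0, 0, 0, 1]

```text
clock: 8.1
position: [0.4498, 0.2194, 0.0199]
orientation: [0.531, -0.469, 0.528, 0.469]
contact_force: [-0.3, -0.4, -0.8]
opening: 0.0174
```

Call:
play_rows:
  commands: [0, -12, 0, 0, 1, 0, -11, 0, 0, 1, 0, -11, 0, 0, 1, 0, 0, 0, 0, 1]

```text
clock: 8.5
position: [0.4824, 0.2145, 0.0187]
orientation: [0.53, -0.469, 0.529, 0.469]
contact_force: [0.0, -0.4, 0.2]
opening: 0.0178
```

```bash
python3 - <<'E'
from h import *
st()
p,d=grab_frame("scene"); crop(p,290,120,130,100,6,"pics/s6.png")
st()
E
```

```text
t8.5 pos [0.4824 0.2145 0.0187] yaw 83.1 q6 -2.42 F [ 0.  -0.4  0.2] open 0.0178 xax [ 0.001  0.001 -1.   ]
t8.6 pos [0.4813 0.2142 0.0184] yaw 83.1 q6 -2.42 F [-0.1 -0.2 -0.4] open 0.0174 xax [ 0.  0. -1.]
```

View pics/s6.png

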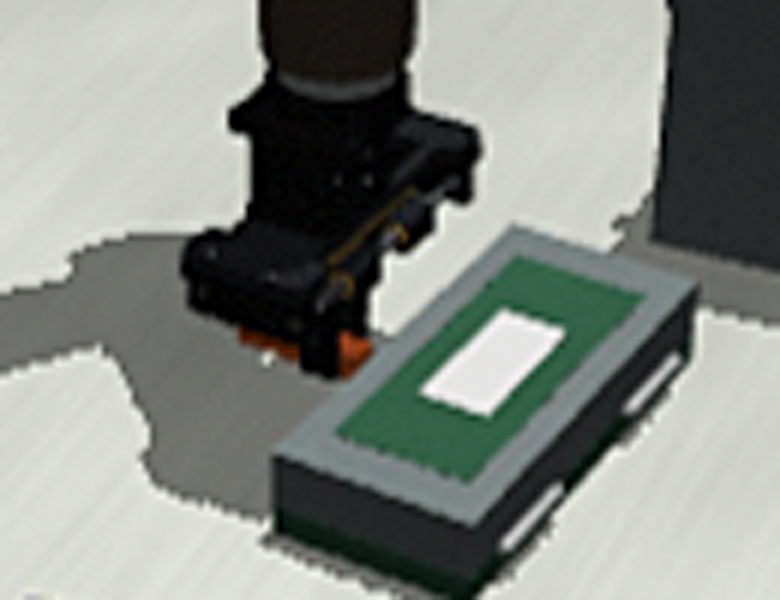

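Call:
play_rows:
  commands: [-10, 0, 0, 0, 1, -10, -2, 0, 0, 1, -10, -3, 0, 0, 1, -10, -4, 0, 0, 1, 0, 0, 0, 0, 1]

```text
clock: 9.05
position: [0.4911, 0.2142, 0.0607]
orientation: [0.531, -0.469, 0.527, 0.469]
contact_force: [0.3, -0.1, -0.6]
opening: 0.0173
```

```bash
python3 - <<'E'
from h import *
st()
p,d=grab_frame("scene"); crop(p,290,90,130,120,5,"pics/s7.png")
E
```

```text
t9.1 pos [0.4911 0.2142 0.0607] yaw 83.1 q6 -2.41 F [ 0.3 -0.1 -0.6] open 0.0173 xax [ 0.004  0.003 -1.   ]
```

View pics/s7.png

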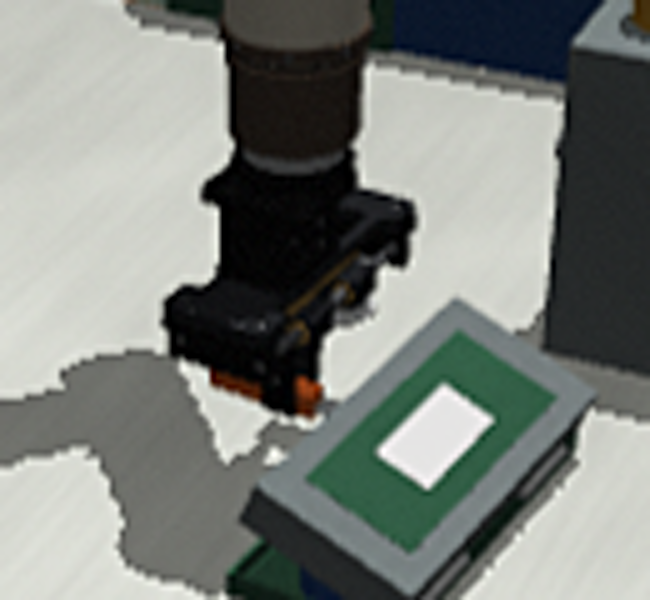

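The cover is rising on the blade (about 20°; lifted edge at crop (330,540), blue can visible below at (320,590)). Continuing.

Call:
play_rows:
  commands: [-9, -5, 0, 0, 1, -9, -6, 0, 0, 1, -6, -11, 0, 0, 1, -6, -12, 0, 0, 1, 0, 0, 0, 0, 1]

```text
clock: 9.6
position: [0.5257, 0.2095, 0.0897]
orientation: [0.53, -0.469, 0.528, 0.469]
contact_force: [-0.5, 0.4, -0.7]
opening: 0.0173
```

Call:
play_rows:
  commands: [-4, -11, 0, 0, 1, -3, -11, 0, 0, 1, 0, -11, 0, 0, 1, 0, -11, 0, 0, 1, 0, 0, 0, 0, 1]

```text
clock: 10.1
position: [0.569, 0.2038, 0.0954]
orientation: [0.53, -0.469, 0.529, 0.469]
contact_force: [0.2, -0.6, -1.1]
opening: 0.0173
```

```bash
python3 - <<'E'
from h import *
st()
p,d=grab_frame("scene"); crop(p,290,70,130,140,5,"pics/s8.png")
E
```

```text
t10.1 pos [0.569  0.2038 0.0954] yaw 83.1 q6 -2.30 F [ 0.2 -0.6 -1.1] open 0.0173 xax [ 0.002  0.    -1.   ]
```

View pics/s8.png

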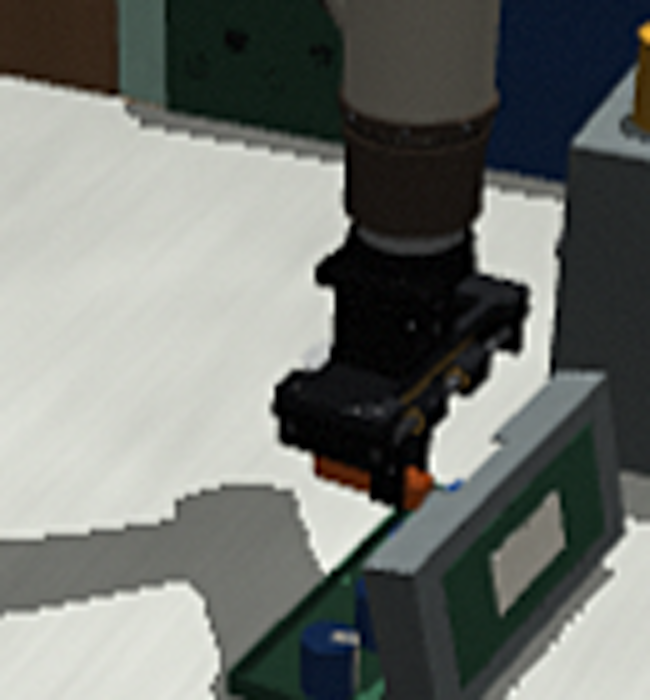

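Call:
play_rows:
  commands: [2, -11, 0, 0, 1, 3, -11, 0, 0, 1, 5, -10, 0, 0, 1, 6, -10, 0, 0, 1, 0, 0, 0, 0, 1]

```text
clock: 10.65
position: [0.61, 0.1985, 0.0782]
orientation: [0.529, -0.469, 0.529, 0.469]
contact_force: [-0.9, 0.3, -1.0]
opening: 0.0171
```

Call:
play_rows:
  commands: [2, -4, 0, 0, 1, 0, 0, 0, 0, 1]

```text
clock: 10.85
position: [0.6131, 0.1984, 0.0774]
orientation: [0.529, -0.469, 0.529, 0.469]
contact_force: [-0.4, 0.9, -1.2]
opening: 0.0175
```

```bash
python3 - <<'E'
from h import *
st()
p,d=grab_frame("scene"); crop(p,290,70,130,140,5,"pics/s9.png")
p,d=grab_frame("top"); cv2.imwrite("pics/t9.png",p); crop(p,180,90,200,140,4,"pics/t9c.png")
st()
E
```

```text
t10.8 pos [0.6131 0.1984 0.0774] yaw 83.1 q6 -2.25 F [-0.4  0.9 -1.2] open 0.0175 xax [ 0.001  0.    -1.   ]
t10.9 pos [0.613  0.1985 0.0779] yaw 83.1 q6 -2.25 F [ 0.3 -0.7 -1. ] open 0.0174 xax [ 0.001  0.    -1.   ]
```

View pics/s9.png

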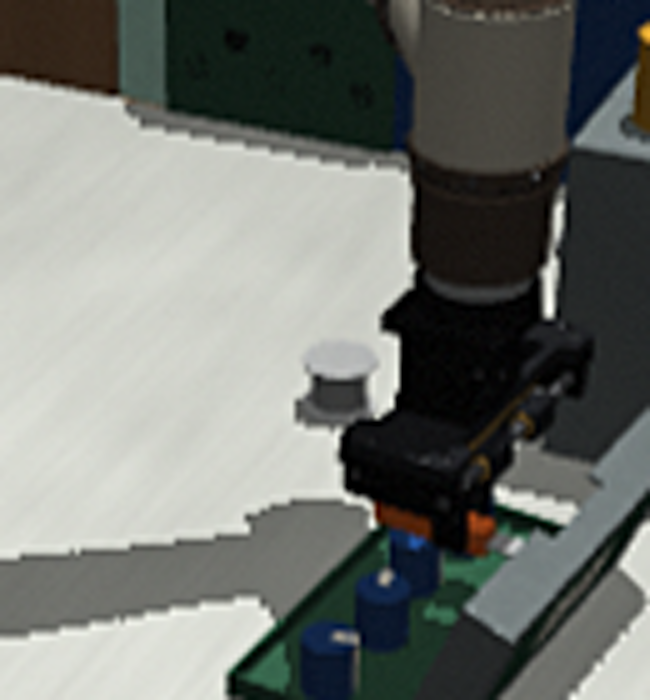

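View pics/t9c.png

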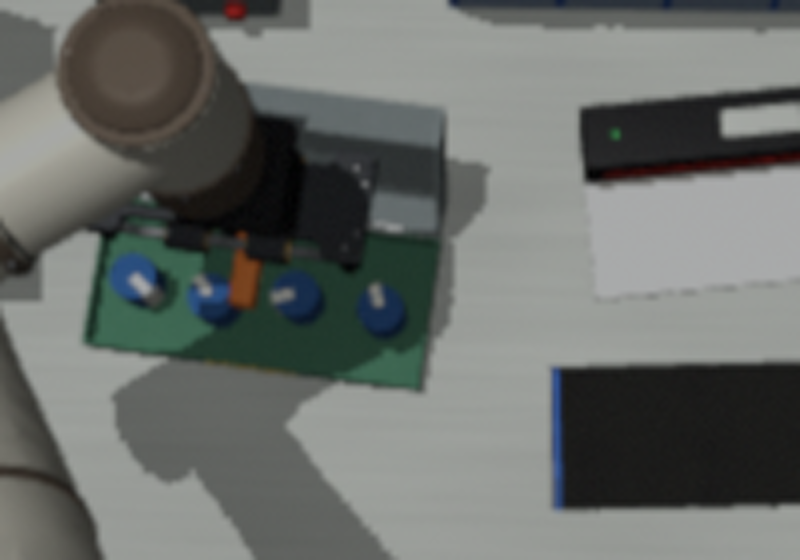

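Four capacitors stand in the tray (top crop centres about (137,278), (213,298), (297,296), (381,308)), and the cover is open to about 1.9 rad. The blade withdraws and the tool goes back to the mat.

Call:
play_rows:
  commands: [-2, 40, 0, 0, 1, -5, 45, 0, 0, 1, -5, 45, 0, 0, 1, -5, 45, 0, 0, 1]

```text
clock: 11.35
position: [0.4375, 0.2196, 0.0952]
orientation: [0.53, -0.469, 0.529, 0.469]
contact_force: [-0.3, 1.0, -0.5]
opening: 0.0173
```

```bash
python3 - <<'E'
from h import *
plan([.490,-.118,.09],-174.8)
E
```

```text
t11.3 pos [0.4375 0.2196 0.0952] yaw 83.1 q6 -2.49 F [-0.3  1.  -0.5] open 0.0173 xax [ 0.001  0.001 -1.   ]
dyaw 102.1 n 13
0, -7, -25, -0.137
1, -4, -26, -0.137
0, 0, -27, -0.137
1, 4, -26, -0.137
-0, 7, -25, -0.137
0, 10, -24, -0.137
1, 14, -22, -0.137
0, 17, -21, -0.137
0, 19, -18, -0.137
1, 21, -15, -0.137
0, 24, -12, -0.137
1, 24, -8, -0.137
-0, 26, -6, -0.137
end [ 0.4903 -0.1177  0.0899] yaw -174.8
```

Call:
play_rows:
  commands: [0, -7, -25, -0.137, 1, 1, -4, -26, -0.137, 1, 0, 0, -27, -0.137, 1, 1, 4, -26, -0.137, 1, 0, 7, -25, -0.137, 1]

```text
clock: 11.85
position: [0.4592, 0.0887, 0.0933]
orientation: [-0.339, 0.621, -0.338, -0.62]
contact_force: [0.5, -1.1, -1.2]
opening: 0.0175
```

Call:
play_rows:
  commands: [0, 10, -24, -0.137, 1, 1, 14, -22, -0.137, 1, 0, 17, -21, -0.137, 1, 0, 19, -18, -0.137, 1, 1, 21, -15, -0.137, 1]

```text
clock: 12.35
position: [0.4802, -0.0409, 0.0914]
orientation: [-0.111, 0.699, -0.111, -0.698]
contact_force: [0.7, -0.6, -0.0]
opening: 0.0173
```

Call:
play_rows:
  commands: [0, 24, -12, -0.137, 1, 1, 24, -8, -0.137, 1, 0, 26, -6, -0.137, 1, 0, 0, 0, 0, 1, 0, 0, 0, 0, 1]

```text
clock: 12.85
position: [0.4917, -0.1182, 0.0899]
orientation: [0.031, 0.707, 0.031, -0.706]
contact_force: [-0.3, -0.4, -0.9]
opening: 0.0177
```

```bash
python3 - <<'E'
from h import *
plan([.480,-.118,.007],-174.8,4)
E
```

```text
t12.8 pos [ 0.4917 -0.1182  0.0899] yaw -175.0 q6 0.00 F [-0.3 -0.4 -0.9] open 0.0177 xax [ 0.001  0.    -1.   ]
dyaw 0.2 n 4
21, -0, 3, -0.001
20, -1, 3, -0.001
21, 0, 3, -0.001
21, -0, 3, -0.001
end [ 0.4798 -0.1182  0.0069] yaw -174.8
```

Call:
play_rows:
  commands: [21, 0, 3, 0, 1, 20, 0, 3, 0, 1, 21, 0, 3, 0, 1, 20, 0, 3, 0, 1, 0, 0, 0, 0, 1]

```text
clock: 13.35
position: [0.4792, -0.118, 0.0067]
orientation: [-0.032, -0.706, -0.032, 0.707]
contact_force: [-0.6, -0.1, -0.3]
opening: 0.0176
```

Call:
play_rows:
  commands: [1, 0, 0, 0, -0.2, 0, 0, 0, 0, -0.2, 0, 0, 0, 0, -0.2, 0, 0, 0, 0, -0.2, 0, 0, 0, 0, -0.2]

```text
clock: 13.85
position: [0.4799, -0.119, 0.0068]
orientation: [0.032, 0.707, 0.032, -0.706]
contact_force: [-0.5, 0.2, -0.1]
opening: 0.048
```

Call:
play_rows:
  commands: [-40, 0, 0, 0, -0.2, -45, 0, 0, 0, -0.2, -40, 0, 0, 0, -0.2, 0, 0, 0, 0, -0.2]

```text
clock: 14.25
position: [0.4838, -0.1192, 0.1376]
orientation: [0.033, 0.711, 0.032, -0.702]
contact_force: [0.3, 0.7, -0.2]
opening: 0.0522
```

```bash
python3 - <<'E'
from h import *
st()
p,d=grab_frame("top"); cv2.imwrite("pics/t10.png",p); crop(p,190,100,120,90,6.5,"pics/t10c.png"); np.save("t10.npy",d)
q,d2=grab_frame("scene"); cv2.imwrite("pics/s10.png",q); crop(q,200,100,260,200,3,"pics/s10c.png")
W=cloud("top",d)
h=cv2.cvtColor(p,cv2.COLOR_BGR2HSV)
m=cv2.inRange(h,(100,120,40),(125,255,255)); m[:140]=0;m[200:]=0;m[:,:195]=0;m[:,300:]=0
n,l,s,c=cv2.connectedComponentsWithStats(m)
for i in range(1,n):
    if s[i,4]>40: print(s[i],c[i].round(1),plane("top",*c[i],.044).round(4))
for r in rect("top",cv2.inRange(h,(5,140,60),(20,255,255)),.02):
    if r[-1]>60: print(r)
E
```

```text
t14.2 pos [ 0.4838 -0.1192  0.1376] yaw -174.8 q6 0.00 F [ 0.3  0.7 -0.2] open 0.0522 xax [ 0.013 -0.    -1.   ]
[207 153  13  13  83] [212.5 158.2] [0.5846 0.2954 0.044 ]
[249 158   9  12  56] [252.9 162.4] [0.5739 0.1744 0.044 ]
[223 166  12  12  94] [229.  172.1] [0.5434 0.2443 0.044 ]
((410.44696044921875, -357.51947021484375), (64.74238586425781, 22.545150756835938), 88.27632904052734, 75.0)
```

View pics/t10c.png

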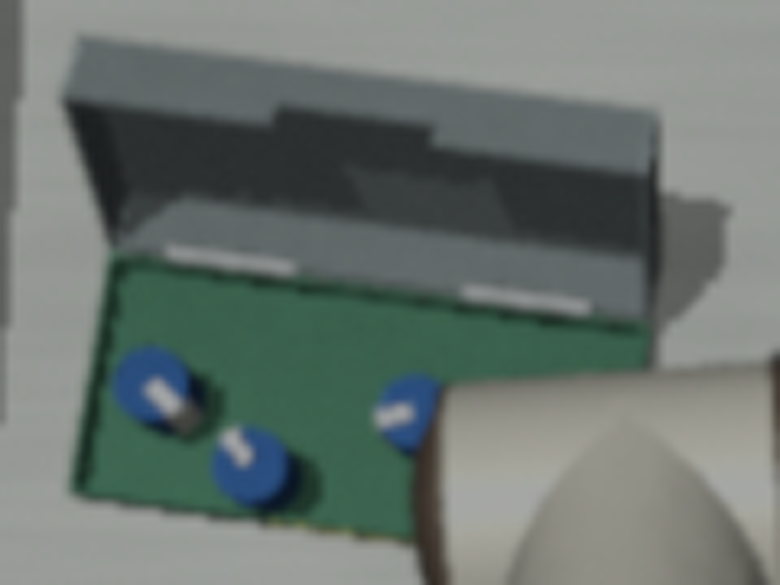

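View pics/s10c.png

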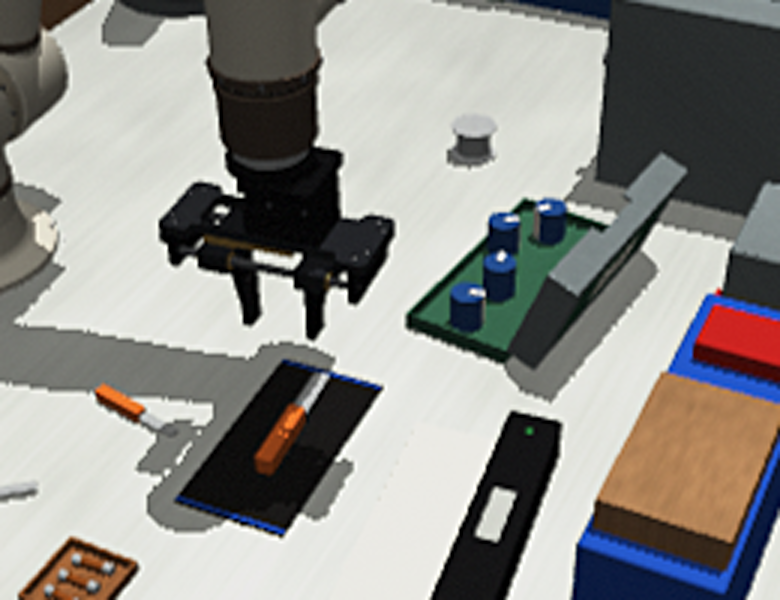

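```bash
cat >> h.py <<'E'
def caps(p,d,box=(195,140,305,200),ztop=.044):
    W=cloud("top",d); h=cv2.cvtColor(p,cv2.COLOR_BGR2HSV)
    m=cv2.inRange(h,(100,110,35),(128,255,255)); k=np.zeros_like(m); x0,y0,x1,y1=box; k[y0:y1,x0:x1]=m[y0:y1,x0:x1]
    n,l,s,c=cv2.connectedComponentsWithStats(k); res=[]
    wh=(p.min(2)>115)&(h[...,1]<40)
    vv,uu=np.mgrid[0:400,0:640]
    for i in range(1,n):
        if s[i,4]<40: continue
        c0=plane("top",*c[i],ztop)
        # refine: top-face pixels (blue or white, high) near
        P=np.stack([plane("top",u,v,ztop)[:2] for v,u in zip(vv[y0:y1,x0:x1].ravel(),uu[y0:y1,x0:x1].ravel())]).reshape(y1-y0,x1-x0,2)
        sub=lambda a:a[y0:y1,x0:x1]
        near=np.linalg.norm(P-c0[:2],axis=2)<.026
        hi=sub(W[...,2])>ztop-.012
        top=near&hi&((sub(l)==i)|sub(wh))
        cs,_=cv2.findContours(top.astype(np.uint8),cv2.RETR_EXTERNAL,cv2.CHAIN_APPROX_NONE); q=max(cs,key=len)[:,0]
        Q=np.array([P[v,u] for u,v in q]); (cx,cy),r=cv2.minEnclosingCircle((Q*1000).astype(np.float32))
        cen=P[top].mean(0); w=near&hi&sub(wh); wc=P[w].mean(0) if w.any() else cen
        a=np.degrees(np.arctan2(*(wc-cen)[::-1]))
        res.append((cen,a)); print("cap",cen.round(4),"circ",round(cx),round(cy),"r%.0f"%r,"mark %.0f"%a,"arm %.1fmm"%(1000*np.linalg.norm(wc-cen)),"nw",w.sum(),"area",s[i,4],"z %.3f"%np.median(sub(W[...,2])[top]))
    return res
E
python3 - <<'E'
from h import *
p=cv2.imread("pics/t10.png"); d=np.load("t10.npy")
caps(p,d)
E
```

```text
cap [0.584  0.2938] circ 584 293 r18 mark -140 arm 9.5mm nw 13 area 92 z 0.045
cap [0.5723 0.17  ] circ 573 173 r16 mark -120 arm 7.6mm nw 35 area 59 z 0.046
cap [0.546  0.2455] circ 547 245 r19 mark 41 arm 12.6mm nw 13 area 105 z 0.044
```

```bash
cat >> h.py <<'E'
def mark(p,cen,ztop=.044,rad=.0155,n="top"):
    """weighted direction of the white bar on the top, resampled onto the top plane"""
    g=np.arange(-rad,rad+1e-6,.0005); X,Y=np.meshgrid(g,g); ok=np.hypot(X,Y)<rad
    uv=np.array([proj(n,[cen[0]+a,cen[1]+b,ztop]) for a,b in zip(X.ravel(),Y.ravel())],np.float32)
    v=cv2.remap(p.min(2),uv[:,0].reshape(X.shape),uv[:,1].reshape(X.shape),cv2.INTER_CUBIC).astype(float)
    w=np.clip(v-60,0,100)*ok
    c=np.array([(w*X).sum(),(w*Y).sum()])/w.sum(); 
    # principal-axis too
    far=w*(np.hypot(X,Y)>.006); f=np.array([(far*X).sum(),(far*Y).sum()])/max(far.sum(),1)
    return np.degrees(np.arctan2(c[1],c[0])),np.degrees(np.arctan2(f[1],f[0])),np.linalg.norm(c)*1000,w.sum()
E
python3 - <<'E'
from h import *
p=cv2.imread("pics/t10.png"); q=cv2.imread("pics/s10.png")
for c in([.584,.2935],[.574,.1745],[.5465,.2452]):
  print(c,[np.round(mark(i,c,n=n),1) for n,i in(("top",p),("scene",q))])
E
```

```text
[0.584, 0.2935] [array([-1.4470e+02, -1.4340e+02,  7.2000e+00,  5.4463e+04]), array([-1.5090e+02, -1.5220e+02,  5.6000e+00,  8.5703e+04])]
[0.574, 0.1745] [array([1.1740e+02, 1.1730e+02, 6.2000e+00, 4.9739e+04]), array([1.0580e+02, 1.0500e+02, 6.4000e+00, 6.2477e+04])]
[0.5465, 0.2452] [array([4.7900e+01, 4.7400e+01, 9.4000e+00, 3.4812e+04]), array([6.1100e+01, 6.3700e+01, 5.7000e+00, 7.5121e+04])]
```

```bash
cat >> h.py <<'E'
def bar(p,cen,ztop=.044,rad=.0165,n="top",out=None):
    g=np.arange(-.024,.0241,.0005); X,Y=np.meshgrid(g,g); ok=np.hypot(X,Y)<rad
    uv=np.array([proj(n,[cen[0]+a,cen[1]+b,ztop]) for a,b in zip(X.ravel(),Y.ravel())],np.float32)
    M=cv2.remap(p,uv[:,0].reshape(X.shape),uv[:,1].reshape(X.shape),cv2.INTER_CUBIC)
    v=M.min(2).astype(float); w=np.clip(v-70,0,60)*ok
    c=np.array([(w*X).sum(),(w*Y).sum()])/w.sum(); A=np.stack([X-c[0],Y-c[1]],-1).reshape(-1,2); S=(A*w.reshape(-1,1)).T@A/w.sum()
    e,V=np.linalg.eigh(S); a=V[:,1]; a=a*np.sign(a@c)
    if out is not None: cv2.imwrite(out,cv2.resize(M.transpose(1,0,2)[::-1,::-1],None,fx=3,fy=3)) # up=+x, left=+y
    return "pca %.0f cen %.0f"%(np.degrees(np.arctan2(a[1],a[0])),np.degrees(np.arctan2(c[1],c[0]))),(c*1000).round(1),(np.sqrt(e)*1000).round(1)
E
python3 - <<'E'
from h import *
p=cv2.imread("pics/t10.png"); q=cv2.imread("pics/s10.png")
for i,c in enumerate(([.584,.2935],[.574,.1745],[.5465,.2452])):
  print(c,bar(p,c,out=f"pics/b{i}.png"),bar(q,c,n="scene",out=f"pics/bs{i}.png"))
a=np.vstack([np.hstack([cv2.imread(f"pics/b{i}.png") for i in range(3)]),np.hstack([cv2.imread(f"pics/bs{i}.png") for i in range(3)])])
for y in range(2):
  for i in range(3): cv2.circle(a,(145+291*i,145+291*y),105,(0,0,255),1)
cv2.imwrite("pics/bb.png",cv2.resize(a,None,fx=.85,fy=.85))
E
```

```text
[0.584, 0.2935] ('pca -132 cen -144', array([-6.2, -4.5]), array([2.9, 4.9])) ('pca -95 cen -168', array([-5.2, -1.1]), array([4.8, 8.9]))
[0.574, 0.1745] ('pca 94 cen 120', array([-3. ,  5.2]), array([2.9, 8.5])) ('pca 103 cen 106', array([-1.8,  6.4]), array([2.7, 5.1]))
[0.5465, 0.2452] ('pca 33 cen 47', array([6.7, 7.3]), array([2.6, 3.8])) ('pca 10 cen 80', array([0.9, 5.1]), array([ 5.6, 10.2]))
```

View pics/bb.png

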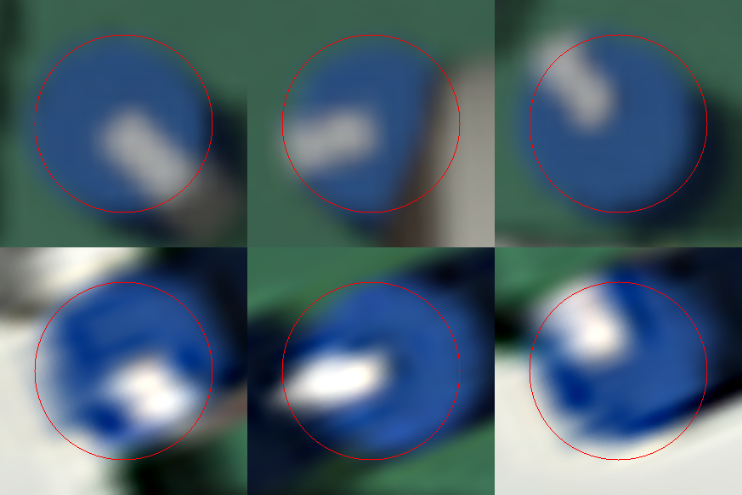

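```bash
python3 - <<'E'
from h import *
plan([.5465,.2455,.14],-96.8)
E
```

```text
t14.3 pos [ 0.48   -0.1189  0.1325] yaw -174.9 q6 0.00 F [-0.9  0.6 -0.6] open 0.0526 xax [ 0.003  0.001 -1.   ]
dyaw 78.1 n 10
-1, -36, -10, -0.136
-0, -34, -14, -0.136
-1, -31, -20, -0.136
-1, -29, -23, -0.136
-1, -26, -27, -0.136
-0, -21, -30, -0.136
-1, -18, -33, -0.136
-1, -12, -35, -0.136
-0, -8, -36, -0.136
-1, -3, -37, -0.136
end [0.5466 0.2457 0.1399] yaw -97.0
```

Call:
play_rows:
  commands: [-1, -36, -10, -0.136, -0.2, 0, -34, -14, -0.136, -0.2, -1, -31, -20, -0.136, -0.2, -1, -29, -23, -0.136, -0.2, -1, -26, -27, -0.136, -0.2]

```text
clock: 14.85
position: [0.5118, 0.0645, 0.1337]
orientation: [-0.267, -0.653, -0.267, 0.656]
contact_force: [1.5, -0.5, 0.0]
opening: 0.0522
```

Call:
play_rows:
  commands: [0, -21, -30, -0.136, -0.2, -1, -18, -33, -0.136, -0.2, -1, -12, -35, -0.136, -0.2, 0, -8, -36, -0.136, -0.2, -1, -3, -37, -0.136, -0.2]

```text
clock: 15.35
position: [0.5452, 0.2464, 0.1361]
orientation: [-0.47, -0.526, -0.471, 0.53]
contact_force: [0.6, 0.8, 0.1]
opening: 0.0519
```

```bash
python3 - <<'E'
from h import *
p,d=grab_frame("top"); cv2.imwrite("pics/t11.png",p); np.save("t11.npy",d)
crop(p,190,100,120,90,6.5,"pics/t11c.png")
plan([.5465,.2455,.025],-96.8)
E
```

```text
t15.4 pos [0.5473 0.2516 0.1364] yaw -96.1 q6 0.76 F [3.  4.2 1.2] open 0.0519 xax [ 0.  0. -1.]
dyaw -0.7 n 3
37, -0, 2, 0.004
37, -0, 2, 0.004
37, -0, 2, 0.004
end [0.5467 0.2456 0.0254] yaw -96.8
```

View pics/t11c.png

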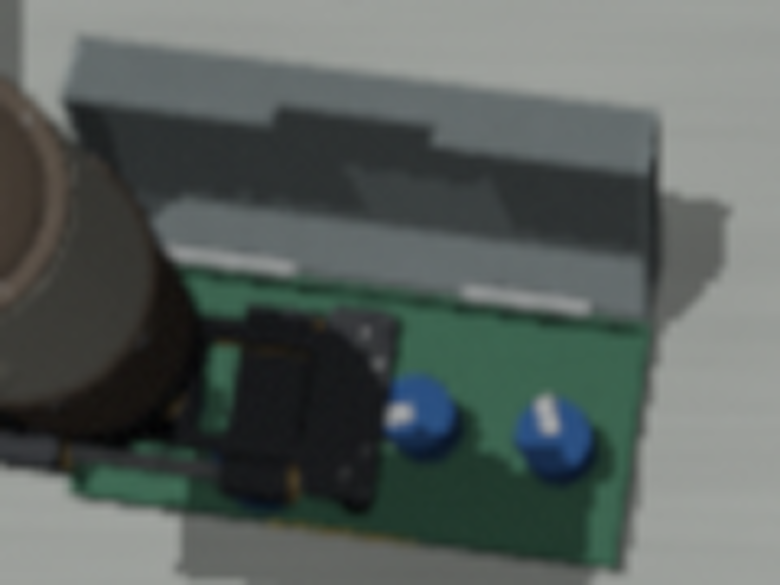

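Two more caps are now clear of the arm: (422,415) and (555,437) in the crop, the latter with its bar pointing up-left. Settling, then lowering onto the displaced cap.

Call:
play_rows:
  commands: [0, 0, 0, 0, -0.2, 0, 0, 0, 0, -0.2]

```text
clock: 15.6
position: [0.5451, 0.2449, 0.1366]
orientation: [-0.468, -0.528, -0.469, 0.531]
contact_force: [1.0, -0.1, -0.8]
opening: 0.0523
```

```bash
python3 - <<'E'
from h import *
plan([.5465,.2455,.025],-96.8,4)
p=cv2.imread("pics/t11.png"); d=np.load("t11.npy")
for c,a in caps(p,d,(250,140,305,200)): print(bar(p,c,out="pics/b_%d.png"%(c[1]*1000)))
E
```

```text
t15.6 pos [0.5451 0.2449 0.1366] yaw -97.0 q6 0.76 F [ 1.  -0.1 -0.8] open 0.0523 xax [-0.003 -0.002 -1.   ]
dyaw 0.2 n 4
28, 0, -0, -0.001
28, 1, -1, -0.001
28, 0, 0, -0.001
28, 1, -0, -0.001
end [0.5468 0.2454 0.0246] yaw -96.7
cap [0.5721 0.17  ] circ 573 172 r19 mark 95 arm 10.1mm nw 7 area 103 z 0.044
cap [0.5616 0.1084] circ 563 107 r18 mark 23 arm 11.4mm nw 14 area 100 z 0.045
('pca 115 cen 94', array([-0.7,  9.8]), array([2.6, 3.3]))
('pca 16 cen 24', array([8.7, 3.8]), array([2.7, 4. ]))
```

Call:
play_rows:
  commands: [28, 0, 0, 0, -0.2, 28, 1, -1, 0, -0.2, 28, 0, 0, 0, -0.2, 28, 1, 0, 0, -0.2, 0, 0, 0, 0, -0.2]

```text
clock: 16.1
position: [0.5452, 0.2428, 0.0223]
orientation: [-0.468, -0.526, -0.468, 0.534]
contact_force: [-0.7, -0.4, 0.0]
opening: 0.0522
```

Call:
play_rows:
  commands: [0, 0, 0, 0, 1, 0, 0, 0, 0, 1, 0, 0, 0, 0, 1, 0, 0, 0, 0, 1, 0, 0, 0, 0, 1]
  force: 25

```text
clock: 16.6
position: [0.5492, 0.247, 0.0283]
orientation: [0.469, 0.53, 0.469, -0.528]
contact_force: [-1.0, -0.9, 6.4]
opening: 0.0341
```

Call:
play_rows:
  commands: [-40, 0, 0, 0, 1, -45, 0, 0, 0, 1, -25, 0, 0, 0, 1, 0, 0, 0, 0, 1]

```text
clock: 17.0
position: [0.5505, 0.248, 0.1415]
orientation: [0.47, 0.533, 0.469, -0.526]
contact_force: [0.3, 0.6, -1.1]
opening: 0.0343
```

```bash
python3 - <<'E'
from h import *
p,d=grab_frame("scene"); crop(p,200,60,260,200,3,"pics/s12.png")
plan([.6479,-.2726,.11],-126.3)
a=np.hstack([cv2.imread(f"pics/b_{i}.png") for i in(169,170,108) if cv2.imread(f"pics/b_{i}.png") is not None]); cv2.imwrite("pics/bb2.png",a)
E
```

```text
t17.1 pos [0.5489 0.2472 0.1388] yaw -96.9 q6 0.76 F [-0.1  0.1 -1.4] open 0.0340 xax [ 0.004  0.003 -1.   ]
dyaw -29.4 n 12
2, 13, 42, 0.043
3, 16, 41, 0.043
2, 17, 41, 0.043
2, 18, 40, 0.043
2, 21, 39, 0.043
3, 22, 38, 0.043
2, 23, 38, 0.043
2, 26, 36, 0.043
3, 26, 35, 0.043
2, 29, 34, 0.043
2, 29, 32, 0.043
2, 31, 31, 0.043
end [ 0.6478 -0.2719  0.1105] yaw -126.5[ WARN:0@1.311] global loadsave.cpp:275 findDecoder imread_('pics/b_170.png'): can't open/read file: check file path/integrity
```

View pics/s12.png

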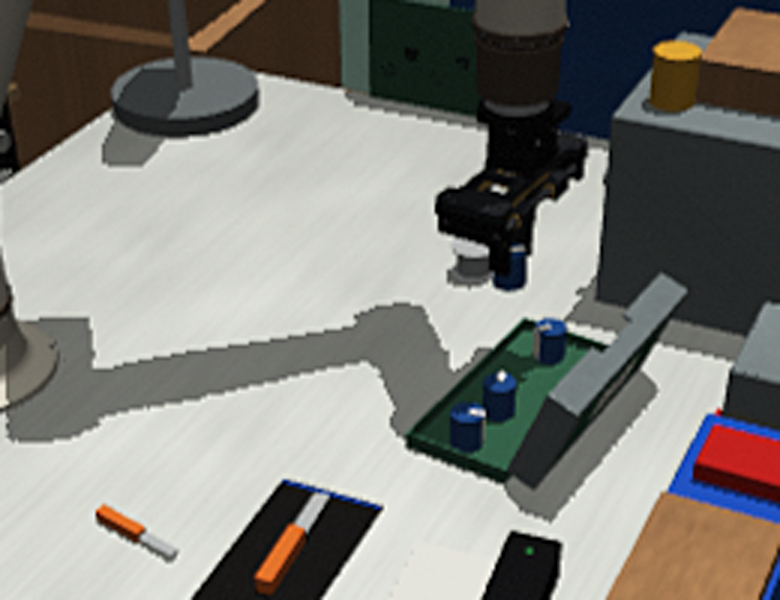

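View pics/bb2.png

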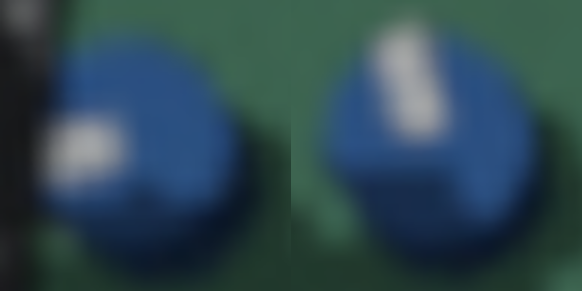

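The cap is held clear of the tray (crop (510,265)). Carrying it to the far end of the shelf.

Call:
play_rows:
  commands: [2, 13, 42, 0.043, 1, 3, 16, 41, 0.043, 1, 2, 17, 41, 0.043, 1, 2, 18, 40, 0.043, 1, 2, 21, 39, 0.043, 1]

```text
clock: 17.55
position: [0.5886, 0.0281, 0.1236]
orientation: [-0.408, -0.576, -0.41, 0.578]
contact_force: [0.9, 0.7, -1.3]
opening: 0.0344
```

Call:
play_rows:
  commands: [3, 22, 38, 0.043, 1, 2, 23, 38, 0.043, 1, 2, 26, 36, 0.043, 1, 3, 26, 35, 0.043, 1, 2, 29, 34, 0.043, 1]

```text
clock: 18.05
position: [0.6295, -0.1887, 0.1112]
orientation: [-0.344, -0.616, -0.346, 0.619]
contact_force: [0.3, 0.5, 0.2]
opening: 0.0345
```

Call:
play_rows:
  commands: [2, 29, 32, 0.043, 1, 2, 31, 31, 0.043, 1, 0, 0, 0, 0, 1, 0, 0, 0, 0, 1, 0, 0, 0, 0, 1]

```text
clock: 18.55
position: [0.6463, -0.2718, 0.1082]
orientation: [-0.318, -0.631, -0.319, 0.632]
contact_force: [0.3, 0.4, -0.7]
opening: 0.0339
```

```bash
python3 - <<'E'
from h import *
plan([.6479,-.2726,.026],-126.3,4)
E
```

```text
t18.6 pos [ 0.6463 -0.2718  0.1082] yaw -126.5 q6 1.10 F [ 0.3  0.4 -0.7] open 0.0339 xax [-0.003  0.001 -1.   ]
dyaw 0.2 n 4
21, 1, -0, -0.001
20, 0, -0, -0.001
21, 1, -0, -0.001
20, 0, -0, -0.001
end [ 0.6477 -0.2729  0.0262] yaw -126.2
```

Call:
play_rows:
  commands: [21, 1, 0, 0, 1, 20, 0, 0, 0, 1, 21, 1, 0, 0, 1, 18, 0, 0, 0, 1, 0, 0, 0, 0, 1]

```text
clock: 19.05
position: [0.648, -0.272, 0.028]
orientation: [-0.318, -0.63, -0.32, 0.632]
contact_force: [-0.3, 0.4, -0.2]
opening: 0.0343
```

Call:
play_rows:
  commands: [2, 0, 0, 0, 1, 0, 0, 0, 0, 1, 0, 0, 0, 0, 1]

```text
clock: 19.35
position: [0.6489, -0.2736, 0.0284]
orientation: [0.319, 0.632, 0.318, -0.631]
contact_force: [0.8, 0.7, 0.0]
opening: 0.0344
```

Call:
play_rows:
  commands: [1.5, 0, 0, 0, 1, 0, 0, 0, 0, 1, 0, 0, 0, 0, 1]

```text
clock: 19.65
position: [0.6492, -0.2741, 0.0267]
orientation: [0.319, 0.632, 0.318, -0.631]
contact_force: [-0.3, 0.6, 1.5]
opening: 0.0342
```

Call:
play_rows:
  commands: [1, 0, 0, 0, 1, 0, 0, 0, 0, 1, 0, 0, 0, 0, 1]

```text
clock: 19.95
position: [0.6494, -0.2742, 0.0265]
orientation: [0.319, 0.632, 0.318, -0.631]
contact_force: [-0.4, 0.4, 5.6]
opening: 0.0342
```

Call:
play_rows:
  commands: [1, 0, 0, 0, 1, 0, 0, 0, 0, 1, 0, 0, 0, 0, 1]

```text
clock: 20.25
position: [0.6495, -0.2742, 0.0264]
orientation: [0.319, 0.632, 0.318, -0.631]
contact_force: [-0.4, 1.6, 7.5]
opening: 0.0341
```

Call:
play_rows:
  commands: [-1, 0, 0, 0, -0.2, 0, 0, 0, 0, -0.2, 0, 0, 0, 0, -0.2, 0, 0, 0, 0, -0.2]

```text
clock: 20.65
position: [0.6483, -0.2739, 0.0244]
orientation: [-0.318, -0.631, -0.319, 0.632]
contact_force: [0.2, -1.0, -0.3]
opening: 0.051
```

Call:
play_rows:
  commands: [-20, 0, 0, 0, -0.2, -40, 0, 0, 0, -0.2, -50, 0, 0, 0, -0.2, 0, 0, 0, 0, -0.2]

```text
clock: 21.05
position: [0.6533, -0.2758, 0.1441]
orientation: [0.323, 0.635, 0.315, -0.627]
contact_force: [1.3, -1.3, 2.0]
opening: 0.0522
```

```bash
python3 - <<'E'
from h import *
p,d=grab_frame("top"); cv2.imwrite("pics/t13.png",p); np.save("t13.npy",d)
for c,a in caps(p,d): print(bar(p,c,out="pics/b%d.png"%(c[1]*1000)))
q,_=grab_frame("scene"); crop(q,280,150,180,180,3.3,"pics/s13.png")
plan([.572,.1705,.14],-96.8)
E
```

```text
cap [0.5841 0.2938] circ 584 293 r18 mark -140 arm 9.7mm nw 13 area 91 z 0.044
cap [0.5721 0.1707] circ 572 171 r18 mark 95 arm 12.2mm nw 11 area 106 z 0.045
cap [0.5618 0.1085] circ 563 109 r18 mark 22 arm 11.2mm nw 14 area 101 z 0.045
('pca -133 cen -143', array([-6.3, -4.7]), array([2.9, 4.8]))
('pca 111 cen 95', array([-0.9, 10.1]), array([2.7, 3.7]))
('pca 16 cen 23', array([8.7, 3.7]), array([2.6, 4. ]))
t21.1 pos [ 0.6494 -0.2741  0.1369] yaw -126.5 q6 1.10 F [-0.5  0.5 -0.4] open 0.0520 xax [ 0.004 -0.    -1.   ]
dyaw 29.7 n 10
-0, -33, -31, -0.052
-1, -31, -33, -0.052
-0, -29, -34, -0.052
-0, -27, -36, -0.052
-1, -26, -37, -0.052
-0, -23, -39, -0.052
-0, -22, -39, -0.052
-1, -19, -41, -0.052
-0, -18, -42, -0.052
-1, -15, -42, -0.052
end [0.5717 0.1702 0.1405] yaw -96.7
```

View pics/s13.png

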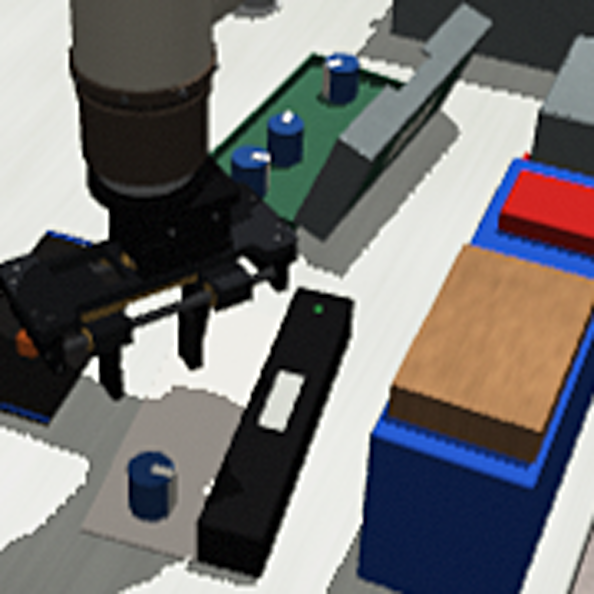

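The first cap stands on the shelf (crop (152,487)) with its white bar toward the red window. Next, the third cap in the row.

Call:
play_rows:
  commands: [0, -33, -31, -0.052, -0.2, -1, -31, -33, -0.052, -0.2, 0, -29, -34, -0.052, -0.2, 0, -27, -36, -0.052, -0.2, -1, -26, -37, -0.052, -0.2]

```text
clock: 21.65
position: [0.608, -0.0504, 0.135]
orientation: [-0.397, -0.583, -0.399, 0.586]
contact_force: [0.8, 0.4, 0.1]
opening: 0.0524
```

Call:
play_rows:
  commands: [0, -23, -39, -0.052, -0.2, 0, -22, -39, -0.052, -0.2, -1, -19, -41, -0.052, -0.2, 0, -18, -42, -0.052, -0.2, -1, -15, -42, -0.052, -0.2]

```text
clock: 22.15
position: [0.5692, 0.1715, 0.1372]
orientation: [-0.47, -0.527, -0.471, 0.529]
contact_force: [0.6, 0.5, -0.0]
opening: 0.0524
```

Call:
play_rows:
  commands: [0, 0, 0, 0, -0.2, 0, 0, 0, 0, -0.2, 0, 0, 0, 0, -0.2]

```text
clock: 22.45
position: [0.5703, 0.1693, 0.1379]
orientation: [-0.469, -0.528, -0.47, 0.529]
contact_force: [1.2, -0.0, -0.0]
opening: 0.0522
```

```bash
python3 - <<'E'
from h import *
plan([.572,.171,.026],-96.8,4)
E
```

```text
t22.4 pos [0.5703 0.1693 0.1379] yaw -96.8 q6 0.89 F [ 1.2 -0.  -0. ] open 0.0522 xax [-0.002 -0.001 -1.   ]
dyaw -0.0 n 4
28, 0, -1, 0.0
28, 1, -0, 0.0
28, 0, -1, 0.0
28, 1, -0, 0.0
end [0.5723 0.1709 0.0258] yaw -96.8
```

Call:
play_rows:
  commands: [28, 0, -1, 0, -0.2, 28, 1, 0, 0, -0.2, 28, 0, -1, 0, -0.2, 28, 1, 0, 0, -0.2, 0, 0, 0, 0, -0.2]

```text
clock: 22.95
position: [0.5703, 0.1687, 0.0228]
orientation: [-0.468, -0.526, -0.47, 0.533]
contact_force: [-0.3, -0.8, -0.1]
opening: 0.0521
```

Call:
play_rows:
  commands: [0, 0, 0, 0, 1, 0, 0, 0, 0, 1, 0, 0, 0, 0, 1, 0, 0, 0, 0, 1, 0, 0, 0, 0, 1]

```text
clock: 23.45
position: [0.5742, 0.1723, 0.0288]
orientation: [0.47, 0.529, 0.47, -0.527]
contact_force: [-0.3, -1.4, 5.1]
opening: 0.0344
```

Call:
play_rows:
  commands: [-40, 0, 0, 0, 1, -45, 0, 0, 0, 1, -25, 0, 0, 0, 1, 0, 0, 0, 0, 1]

```text
clock: 23.85
position: [0.5755, 0.1734, 0.142]
orientation: [0.471, 0.531, 0.469, -0.525]
contact_force: [-0.2, 0.7, -0.2]
opening: 0.0341
```

```bash
python3 - <<'E'
from h import *
p,d=grab_frame("scene"); crop(p,280,60,180,180,3.3,"pics/s14.png")
plan([.6409,-.2110,.11],-193.3)
E
```

```text
t23.9 pos [0.5738 0.1728 0.1393] yaw -96.7 q6 0.89 F [ 0.4 -0.7 -0.5] open 0.0341 xax [ 0.004  0.003 -1.   ]
dyaw -96.6 n 12
2, 9, 31, 0.141
3, 14, 30, 0.141
2, 17, 27, 0.141
2, 22, 24, 0.141
3, 24, 22, 0.141
2, 27, 18, 0.141
3, 30, 13, 0.141
2, 31, 10, 0.141
2, 32, 5, 0.141
3, 32, 0, 0.141
2, 32, -4, 0.141
2, 32, -9, 0.141
end [ 0.6411 -0.2113  0.1104] yaw 166.4
```

View pics/s14.png

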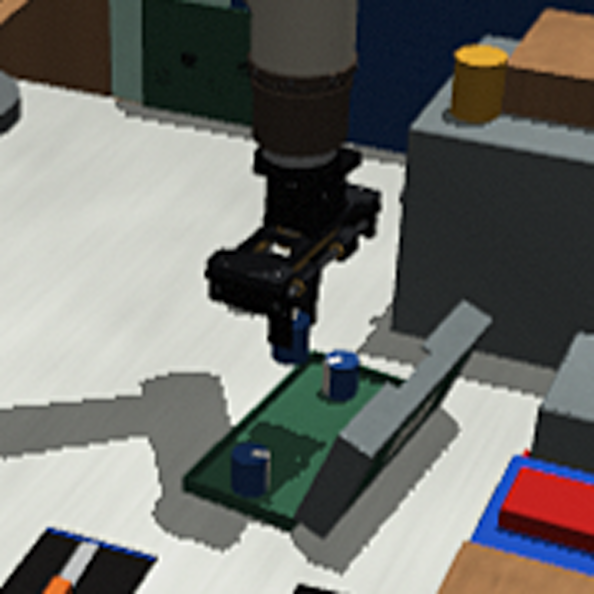

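```bash
python3 - <<'E'
from h import *
d=np.load("top0.npy"); W=cloud("top",d)
for v in (80,86,90,93,96,100,104): print(v,W[v,310].round(3),W[v,380].round(3))
E
```

```text
80 [0.81  0.009 0.094] [ 0.806 -0.191  0.112]
86 [0.809 0.01  0.05 ] [ 0.808 -0.198  0.06 ]
90 [0.808 0.011 0.021] [ 0.808 -0.203  0.028]
93 [ 0.806  0.011 -0.   ] [ 0.808 -0.207  0.003]
96 [ 0.798  0.011 -0.005] [ 0.799 -0.207  0.   ]
100 [ 0.784  0.01  -0.001] [ 0.789 -0.208 -0.007]
104 [0.77  0.01  0.003] [ 0.773 -0.207  0.001]
```

Call:
play_rows:
  commands: [2, 9, 31, 0.141, 1, 3, 14, 30, 0.141, 1, 2, 17, 27, 0.141, 1, 2, 22, 24, 0.141, 1, 3, 24, 22, 0.141, 1]

```text
clock: 24.4
position: [0.5999, 0.0108, 0.1232]
orientation: [-0.256, -0.658, -0.257, 0.66]
contact_force: [1.3, 0.4, 0.0]
opening: 0.0343
```

Cabinet front is at x = 0.808, clear of the gripper body's 0.736 reach.

Call:
play_rows:
  commands: [2, 27, 18, 0.141, 1, 3, 30, 13, 0.141, 1, 2, 31, 10, 0.141, 1, 2, 32, 5, 0.141, 1, 3, 32, 0, 0.141, 1]

```text
clock: 24.9
position: [0.6278, -0.1487, 0.111]
orientation: [-0.013, -0.706, -0.014, 0.708]
contact_force: [0.7, 1.2, -1.0]
opening: 0.0342
```

Call:
play_rows:
  commands: [2, 32, -4, 0.141, 1, 2, 32, -9, 0.141, 1, 0, 0, 0, 0, 1, 0, 0, 0, 0, 1, 0, 0, 0, 0, 1]

```text
clock: 25.4
position: [0.6395, -0.2112, 0.108]
orientation: [0.084, -0.701, 0.083, 0.703]
contact_force: [0.9, -0.7, -0.5]
opening: 0.0343
```

```bash
python3 - <<'E'
from h import *
plan([.6409,-.2110,.03],-193.3,4)
E
```

```text
t25.4 pos [ 0.6395 -0.2112  0.108 ] yaw 166.4 q6 -0.16 F [ 0.9 -0.7 -0.5] open 0.0343 xax [-0.002  0.001 -1.   ]
dyaw 0.3 n 4
19, -0, -0, -0.001
20, -0, -1, -0.001
19, -0, -0, -0.001
20, -1, -0, -0.001
end [ 0.6406 -0.2104  0.03  ] yaw 166.7
```

Call:
play_rows:
  commands: [20, 0, 0, 0, 1, 20, 0, -1, 0, 1, 20, 0, 0, 0, 1, 20, 0, 0, 0, 1, 0, 0, 0, 0, 1]

```text
clock: 25.9
position: [0.6402, -0.2108, 0.0272]
orientation: [0.083, -0.701, 0.083, 0.703]
contact_force: [-0.2, -0.5, -0.6]
opening: 0.0343
```

Call:
play_rows:
  commands: [2, 0, 0, 0, 1, 0, 0, 0, 0, 1, 1, 0, 0, 0, 1, 0, 0, 0, 0, 1, 0, 0, 0, 0, 1]

```text
clock: 26.4
position: [0.6413, -0.2124, 0.0265]
orientation: [-0.084, 0.702, -0.084, -0.702]
contact_force: [0.5, -0.3, -0.3]
opening: 0.0342
```

Call:
play_rows:
  commands: [1, 0, 0, 0, 1, 0, 0, 0, 0, 1, 0, 0, 0, 0, 1]

```text
clock: 26.7
position: [0.6414, -0.2126, 0.0258]
orientation: [-0.084, 0.702, -0.084, -0.702]
contact_force: [-2.0, 0.9, 3.2]
opening: 0.0342
```

Call:
play_rows:
  commands: [0.5, 0, 0, 0, 1, 0, 0, 0, 0, 1]

```text
clock: 26.9
position: [0.6415, -0.2126, 0.0258]
orientation: [-0.084, 0.702, -0.084, -0.702]
contact_force: [-1.3, 0.4, 6.0]
opening: 0.034
```

Call:
play_rows:
  commands: [-0.5, 0, 0, 0, -0.2, 0, 0, 0, 0, -0.2, 0, 0, 0, 0, -0.2, 0, 0, 0, 0, -0.2]

```text
clock: 27.3
position: [0.641, -0.2123, 0.0245]
orientation: [0.084, -0.702, 0.084, 0.702]
contact_force: [0.3, 0.6, -0.7]
opening: 0.0507
```

Call:
play_rows:
  commands: [-20, 0, 0, 0, -0.2, -40, 0, 0, 0, -0.2, -50, 0, 0, 0, -0.2, 0, 0, 0, 0, -0.2]

```text
clock: 27.7
position: [0.6461, -0.2137, 0.1438]
orientation: [-0.083, 0.708, -0.084, -0.696]
contact_force: [1.6, 0.1, 0.1]
opening: 0.0524
```

```bash
python3 - <<'E'
from h import *
p,d=grab_frame("top"); cv2.imwrite("pics/t15.png",p); np.save("t15.npy",d)
for c,a in caps(p,d): print(bar(p,c))
q,_=grab_frame("scene"); crop(q,280,150,180,180,3.3,"pics/s15.png")
plan([.5625,.1083,.14],-96.8)
E
```

```text
cap [0.584  0.2939] circ 584 293 r18 mark -139 arm 9.6mm nw 13 area 90 z 0.045
cap [0.5616 0.1083] circ 563 107 r18 mark 22 arm 11.0mm nw 13 area 100 z 0.045
('pca -133 cen -142', array([-6.1, -4.9]), array([2.9, 4.8]))
('pca 16 cen 24', array([8.8, 3.9]), array([2.6, 4. ]))
t27.8 pos [ 0.6419 -0.2123  0.1367] yaw 166.4 q6 -0.16 F [-0.9 -0.7 -1.4] open 0.0518 xax [ 0.004  0.    -1.   ]
dyaw 96.8 n 12
-0, -24, 13, -0.141
-1, -26, 9, -0.141
0, -27, 5, -0.141
-0, -28, 2, -0.141
-0, -27, -2, -0.141
-1, -27, -7, -0.141
-0, -26, -9, -0.141
-0, -24, -14, -0.141
-1, -22, -16, -0.141
0, -19, -20, -0.141
-0, -17, -22, -0.141
-1, -13, -24, -0.141
end [0.5624 0.1084 0.1405] yaw -96.7
```

View pics/s15.png

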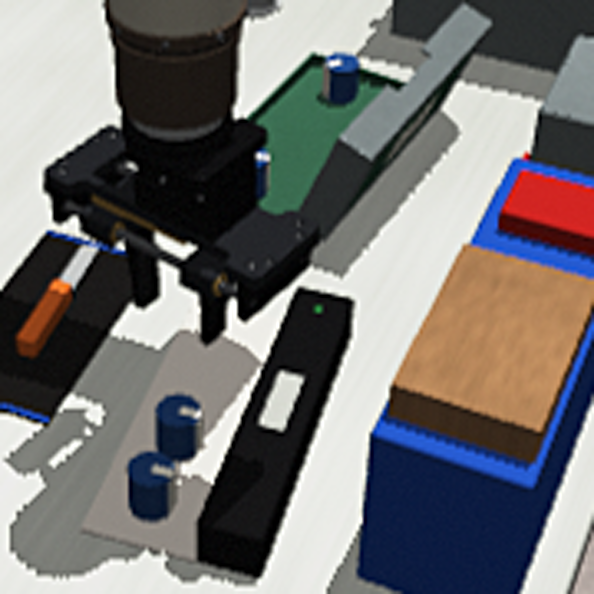

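Both placed caps stand at crop (180,427) and (152,487) with bars toward the window. Now the near-end cap.

Call:
play_rows:
  commands: [0, -24, 13, -0.141, -0.2, -1, -26, 9, -0.141, -0.2, 0, -27, 5, -0.141, -0.2, 0, -28, 2, -0.141, -0.2, 0, -27, -2, -0.141, -0.2]

```text
clock: 28.3
position: [0.6061, -0.0781, 0.1339]
orientation: [-0.165, -0.686, -0.166, 0.689]
contact_force: [-0.2, -0.4, -0.4]
opening: 0.0524
```

Call:
play_rows:
  commands: [-1, -27, -7, -0.141, -0.2, 0, -26, -9, -0.141, -0.2, 0, -24, -14, -0.141, -0.2, -1, -22, -16, -0.141, -0.2, 0, -19, -20, -0.141, -0.2]

```text
clock: 28.8
position: [0.5737, 0.0557, 0.1362]
orientation: [-0.392, -0.587, -0.393, 0.589]
contact_force: [0.2, -0.2, -0.0]
opening: 0.0522
```

Call:
play_rows:
  commands: [0, -17, -22, -0.141, -0.2, -1, -13, -24, -0.141, -0.2, 0, 0, 0, 0, -0.2, 0, 0, 0, 0, -0.2, 0, 0, 0, 0, -0.2]

```text
clock: 29.3
position: [0.5612, 0.1075, 0.138]
orientation: [-0.469, -0.528, -0.47, 0.529]
contact_force: [-0.1, 0.9, 0.5]
opening: 0.0522
```

```bash
python3 - <<'E'
from h import *
plan([.5625,.1083,.026],-96.8,4)
E
```

```text
t29.3 pos [0.5612 0.1075 0.138 ] yaw -96.8 q6 0.98 F [-0.1  0.9  0.5] open 0.0522 xax [-0.002 -0.001 -1.   ]
dyaw -0.0 n 4
28, 0, -0, 0.0
28, 1, -1, 0.0
28, 0, 0, 0.0
28, 0, -0, 0.0
end [0.5621 0.1083 0.026 ] yaw -96.8
```

Call:
play_rows:
  commands: [28, 0, 0, 0, -0.2, 28, 1, -1, 0, -0.2, 28, 0, 0, 0, -0.2, 28, 0, 0, 0, -0.2, 0, 0, 0, 0, -0.2]

```text
clock: 29.8
position: [0.5597, 0.1067, 0.023]
orientation: [-0.468, -0.526, -0.47, 0.532]
contact_force: [-0.8, 0.3, -0.3]
opening: 0.0523
```

Call:
play_rows:
  commands: [0, 0, 0, 0, 1, 0, 0, 0, 0, 1, 0, 0, 0, 0, 1, 0, 0, 0, 0, 1, 0, 0, 0, 0, 1]

```text
clock: 30.3
position: [0.5639, 0.1096, 0.0287]
orientation: [0.471, 0.529, 0.47, -0.527]
contact_force: [-0.1, -0.3, 5.6]
opening: 0.0342
```

Call:
play_rows:
  commands: [-40, 0, 0, 0, 1, -45, 0, 0, 0, 1, -25, 0, 0, 0, 1, 0, 0, 0, 0, 1]

```text
clock: 30.7
position: [0.5652, 0.1103, 0.1418]
orientation: [0.471, 0.531, 0.469, -0.525]
contact_force: [0.2, 0.1, -0.9]
opening: 0.034
```

```bash
python3 - <<'E'
from h import *
plan([.6333,-.1444,.11],-109.3)
E
```

```text
t30.7 pos [0.5652 0.1103 0.1418] yaw -96.6 q6 0.98 F [ 0.2  0.1 -0.9] open 0.0340 xax [ 0.009  0.004 -1.   ]
dyaw -12.7 n 6
5, 16, 41, 0.037
5, 18, 40, 0.037
6, 19, 40, 0.037
5, 20, 39, 0.037
5, 22, 38, 0.037
5, 24, 37, 0.037
end [ 0.6334 -0.1447  0.1104] yaw -109.4
```

Call:
play_rows:
  commands: [5, 16, 41, 0.037, 1, 5, 18, 40, 0.037, 1, 6, 19, 40, 0.037, 1, 5, 20, 39, 0.037, 1, 5, 22, 38, 0.037, 1]

```text
clock: 31.2
position: [0.6177, -0.1049, 0.1093]
orientation: [-0.418, -0.569, -0.419, 0.571]
contact_force: [0.3, 0.0, -0.6]
opening: 0.0343
```

Call:
play_rows:
  commands: [5, 24, 37, 0.037, 1, 0, 0, 0, 0, 1, 0, 0, 0, 0, 1, 0, 0, 0, 0, 1]

```text
clock: 31.6
position: [0.6298, -0.1451, 0.1053]
orientation: [-0.408, -0.577, -0.409, 0.577]
contact_force: [1.0, 0.8, -0.5]
opening: 0.0339
```

```bash
python3 - <<'E'
from h import *
plan([.6333,-.1444,.027],-109.3,4)
E
```

```text
t31.6 pos [ 0.6298 -0.1451  0.1053] yaw -109.4 q6 1.21 F [ 1.   0.8 -0.5] open 0.0339 xax [-0.002  0.    -1.   ]
dyaw 0.1 n 4
20, 1, -0, -0.0
19, 1, -1, -0.0
20, 0, -0, -0.0
19, 1, -1, -0.0
end [ 0.6332 -0.1441  0.0273] yaw -109.4
```

Call:
play_rows:
  commands: [20, 1, 0, 0, 1, 19, 1, -1, 0, 1, 20, 0, 0, 0, 1, 18, 1, 0, 0, 1, 0, 0, 0, 0, 1]

```text
clock: 32.1
position: [0.6328, -0.1442, 0.0277]
orientation: [-0.409, -0.576, -0.41, 0.577]
contact_force: [-1.2, -0.5, -0.9]
opening: 0.0344
```

Call:
play_rows:
  commands: [1, 0, 0, 0, 1, 0, 0, 0, 0, 1, 1, 0, 0, 0, 1, 0, 0, 0, 0, 1, 0, 0, 0, 0, 1]

```text
clock: 32.6
position: [0.6337, -0.146, 0.0274]
orientation: [0.409, 0.577, 0.408, -0.577]
contact_force: [-0.4, -0.5, -1.7]
opening: 0.0342
```

Call:
play_rows:
  commands: [1, 0, 0, 0, 1, 0, 0, 0, 0, 1, 0, 0, 0, 0, 1]

```text
clock: 32.9
position: [0.6339, -0.1461, 0.0264]
orientation: [0.409, 0.577, 0.408, -0.577]
contact_force: [-0.5, -0.5, 0.7]
opening: 0.0341
```

Call:
play_rows:
  commands: [1, 0, 0, 0, 1, 0, 0, 0, 0, 1, 0, 0, 0, 0, 1]

```text
clock: 33.2
position: [0.6341, -0.1462, 0.0262]
orientation: [0.409, 0.577, 0.408, -0.577]
contact_force: [-1.0, -0.1, 4.9]
opening: 0.0344
```

Call:
play_rows:
  commands: [-0.5, 0, 0, 0, -0.2, 0, 0, 0, 0, -0.2, 0, 0, 0, 0, -0.2, 0, 0, 0, 0, -0.2]

```text
clock: 33.6
position: [0.6334, -0.146, 0.0251]
orientation: [-0.408, -0.577, -0.409, 0.577]
contact_force: [0.1, 0.2, -0.6]
opening: 0.051
```

Call:
play_rows:
  commands: [-20, 0, 0, 0, -0.2, -40, 0, 0, 0, -0.2, -50, 0, 0, 0, -0.2, 0, 0, 0, 0, -0.2]

```text
clock: 34.0
position: [0.6386, -0.1467, 0.144]
orientation: [0.413, 0.581, 0.405, -0.573]
contact_force: [1.7, -0.1, 0.3]
opening: 0.052
```

```bash
python3 - <<'E'
from h import *
p,d=grab_frame("top"); cv2.imwrite("pics/t16.png",p); np.save("t16.npy",d)
for c,a in caps(p,d): print(bar(p,c))
q,_=grab_frame("scene"); crop(q,280,150,180,180,3.3,"pics/s16.png")
plan([.584,.2945,.14],83.2)
E
```

```text
cap [0.5841 0.2938] circ 584 293 r18 mark -140 arm 9.7mm nw 13 area 90 z 0.045
('pca -132 cen -143', array([-6.3, -4.7]), array([2.9, 4.9]))
t34.1 pos [ 0.6343 -0.1459  0.1372] yaw -109.4 q6 1.21 F [-0.3  0.1 -1.1] open 0.0520 xax [ 0.003  0.    -1.   ]
dyaw -167.4 n 21
-0, -9, -19, 0.139
-0, -12, -17, 0.139
-0, -14, -16, 0.139
-1, -16, -14, 0.139
0, -18, -11, 0.139
0, -19, -9, 0.139
0, -21, -5, 0.139
-0, -21, -4, 0.139
-0, -21, 0, 0.139
-0, -20, 3, 0.139
-0, -21, 6, 0.139
-1, -19, 8, 0.139
0, -18, 11, 0.139
0, -16, 14, 0.139
0, -15, 15, 0.139
-0, -12, 18, 0.139
-0, -9, 18, 0.139
-0, -7, 20, 0.139
-1, -4, 21, 0.139
0, -1, 21, 0.139
0, 2, 21, 0.139
end [0.5841 0.2943 0.1402] yaw 83.3
```

View pics/s16.png

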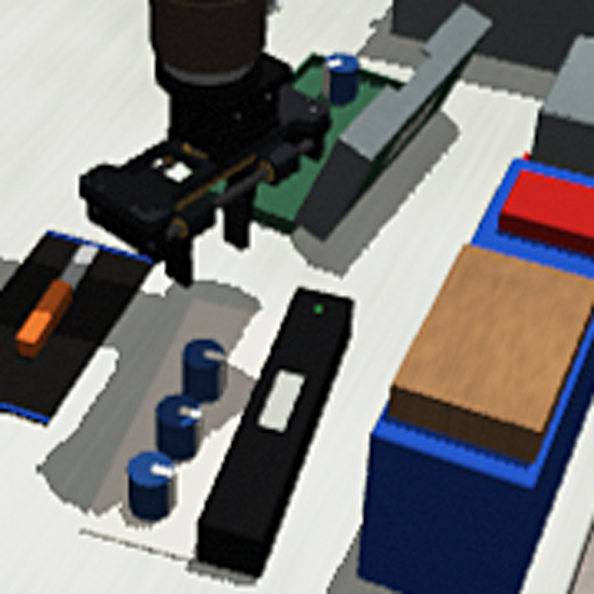

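Three caps stand at crop (205,371), (180,427), (152,487), bars toward the window; the last is at (342,80). For that one I use yaw -96.8 and a -219.5° turn afterwards.

```bash
python3 - <<'E'
from h import *
plan([.584,.2945,.14],-96.8)
E
```

```text
t34.1 pos [ 0.6343 -0.1459  0.1372] yaw -109.4 q6 1.21 F [-0.3  0.1 -1.1] open 0.0520 xax [ 0.003  0.    -1.   ]
dyaw 12.6 n 10
-0, -19, -40, -0.022
-1, -19, -40, -0.022
0, -18, -41, -0.022
-0, -16, -41, -0.022
-0, -16, -41, -0.022
-1, -15, -42, -0.022
0, -14, -42, -0.022
-0, -13, -42, -0.022
-1, -12, -43, -0.022
0, -11, -43, -0.022
end [0.5842 0.2945 0.1402] yaw -96.8
```

Call:
play_rows:
  commands: [0, -19, -40, -0.022, -0.2, -1, -19, -40, -0.022, -0.2, 0, -18, -41, -0.022, -0.2, 0, -16, -41, -0.022, -0.2, 0, -16, -41, -0.022, -0.2]

```text
clock: 34.6
position: [0.6069, 0.0753, 0.1345]
orientation: [-0.439, -0.553, -0.44, 0.555]
contact_force: [0.4, -0.2, -0.9]
opening: 0.0522
```

Call:
play_rows:
  commands: [-1, -15, -42, -0.022, -0.2, 0, -14, -42, -0.022, -0.2, 0, -13, -42, -0.022, -0.2, -1, -12, -43, -0.022, -0.2, 0, -11, -43, -0.022, -0.2]

```text
clock: 35.1
position: [0.5821, 0.2956, 0.1365]
orientation: [-0.47, -0.527, -0.47, 0.53]
contact_force: [0.7, -0.6, 0.1]
opening: 0.0524
```

Call:
play_rows:
  commands: [0, 0, 0, 0, -0.2, 0, 0, 0, 0, -0.2, 0, 0, 0, 0, -0.2]

```text
clock: 35.4
position: [0.5829, 0.2932, 0.1371]
orientation: [-0.469, -0.528, -0.469, 0.53]
contact_force: [-0.1, 0.3, -0.0]
opening: 0.0523
```

```bash
python3 - <<'E'
from h import *
plan([.584,.2945,.026],-96.8,4)
E
```

```text
t35.4 pos [0.5829 0.2932 0.1371] yaw -96.9 q6 0.74 F [-0.1  0.3 -0. ] open 0.0523 xax [-0.002 -0.002 -1.   ]
dyaw 0.1 n 4
28, 0, -0, -0.0
28, 1, -1, -0.0
27, -0, -0, -0.0
28, 0, -1, -0.0
end [0.5838 0.2949 0.0261] yaw -96.9
```

Call:
play_rows:
  commands: [28, 0, 0, 0, -0.2, 28, 1, -1, 0, -0.2, 27, 0, 0, 0, -0.2, 28, 0, -1, 0, -0.2, 0, 0, 0, 0, -0.2]

```text
clock: 35.9
position: [0.5821, 0.2925, 0.023]
orientation: [-0.468, -0.526, -0.469, 0.533]
contact_force: [-1.2, -0.4, 0.2]
opening: 0.052
```

Call:
play_rows:
  commands: [0, 0, 0, 0, 1, 0, 0, 0, 0, 1, 0, 0, 0, 0, 1, 0, 0, 0, 0, 1, 0, 0, 0, 0, 1]

```text
clock: 36.4
position: [0.5857, 0.2966, 0.0295]
orientation: [0.47, 0.53, 0.469, -0.528]
contact_force: [-0.3, -0.8, 6.7]
opening: 0.0342
```

Call:
play_rows:
  commands: [-40, 0, 0, 0, 1, -45, 0, 0, 0, 1, -25, 0, 0, 0, 1, 0, 0, 0, 0, 1, 0, 0, 0, 0, 1]

```text
clock: 36.9
position: [0.5842, 0.2964, 0.1378]
orientation: [0.469, 0.529, 0.47, -0.529]
contact_force: [0.0, 0.0, -1.1]
opening: 0.0343
```

```bash
python3 - <<'E'
from h import *
plan([.605,.106,.13],23.2)
E
```

```text
t36.9 pos [0.5842 0.2964 0.1378] yaw -96.8 q6 0.74 F [ 0.   0.  -1.1] open 0.0343 xax [-0.     0.001 -1.   ]
dyaw 120.0 n 15
1, 3, 12, -0.14
0, 1, 13, -0.14
1, -1, 13, -0.14
0, -2, 12, -0.14
1, -4, 12, -0.14
0, -6, 12, -0.14
1, -8, 10, -0.14
0, -8, 10, -0.14
1, -10, 8, -0.14
0, -11, 6, -0.14
1, -12, 5, -0.14
0, -12, 3, -0.14
1, -13, 2, -0.14
0, -13, -0, -0.14
1, -12, -2, -0.14
end [0.6054 0.1063 0.1296] yaw 23.5
```

```bash
python3 - <<'E'
from h import *
plan([.595,.106,.14],153.2)
E
```

```text
t36.9 pos [0.5842 0.2964 0.1378] yaw -96.8 q6 0.74 F [ 0.   0.  -1.1] open 0.0343 xax [-0.     0.001 -1.   ]
dyaw -110.0 n 14
-0, 2, 13, 0.137
-0, 5, 13, 0.137
-1, 6, 13, 0.137
0, 7, 11, 0.137
0, 9, 10, 0.137
-0, 10, 9, 0.137
-0, 12, 7, 0.137
-0, 12, 6, 0.137
-1, 13, 4, 0.137
0, 14, 2, 0.137
0, 13, 1, 0.137
-0, 14, -2, 0.137
-0, 13, -3, 0.137
-0, 13, -5, 0.137
end [0.5945 0.1059 0.1396] yaw 153.3
```

Call:
play_rows:
  commands: [0, 2, 13, 0.137, 1, 0, 5, 13, 0.137, 1, -1, 6, 13, 0.137, 1, 0, 7, 11, 0.137, 1, 0, 9, 10, 0.137, 1]

```text
clock: 37.4
position: [0.5874, 0.2274, 0.1361]
orientation: [-0.263, -0.655, -0.263, 0.658]
contact_force: [0.2, 0.7, -0.0]
opening: 0.0345
```

Call:
play_rows:
  commands: [0, 10, 9, 0.137, 1, 0, 12, 7, 0.137, 1, 0, 12, 6, 0.137, 1, -1, 13, 4, 0.137, 1, 0, 14, 2, 0.137, 1]

```text
clock: 37.9
position: [0.5915, 0.1592, 0.1373]
orientation: [-0.027, -0.705, -0.026, 0.708]
contact_force: [0.3, -0.1, -1.3]
opening: 0.0342
```

Call:
play_rows:
  commands: [0, 13, 1, 0.137, 1, 0, 14, -2, 0.137, 1, 0, 13, -3, 0.137, 1, 0, 13, -5, 0.137, 1, 0, 0, 0, 0, 1]

```text
clock: 38.4
position: [0.5937, 0.1041, 0.1374]
orientation: [0.163, -0.686, 0.165, 0.689]
contact_force: [0.0, 1.3, -0.4]
opening: 0.0342
```

```bash
python3 - <<'E'
from h import *
plan([.6263,-.0828,.11],43.7)
E
```

```text
t38.4 pos [0.5937 0.1041 0.1374] yaw 153.2 q6 -0.91 F [ 0.   1.3 -0.4] open 0.0342 xax [-0.004 -0.001 -1.   ]
dyaw -109.5 n 14
2, 11, -8, 0.136
2, 9, -10, 0.136
2, 9, -10, 0.136
2, 7, -12, 0.136
2, 5, -13, 0.136
2, 3, -13, 0.136
2, 2, -13, 0.136
2, -1, -14, 0.136
2, -2, -13, 0.136
2, -4, -13, 0.136
2, -6, -12, 0.136
2, -7, -12, 0.136
2, -9, -10, 0.136
1, -10, -9, 0.136
end [ 0.6267 -0.0827  0.1105] yaw 44.1
```

Call:
play_rows:
  commands: [2, 11, -8, 0.136, 1, 2, 9, -10, 0.136, 1, 2, 9, -10, 0.136, 1, 2, 7, -12, 0.136, 1, 2, 5, -13, 0.136, 1]

```text
clock: 38.9
position: [0.6061, 0.0385, 0.128]
orientation: [0.383, -0.593, 0.385, 0.594]
contact_force: [0.4, -0.3, -0.4]
opening: 0.0338
```

Call:
play_rows:
  commands: [2, 3, -13, 0.136, 1, 2, 2, -13, 0.136, 1, 2, -1, -14, 0.136, 1, 2, -2, -13, 0.136, 1, 2, -4, -13, 0.136, 1]

```text
clock: 39.4
position: [0.6183, -0.0275, 0.1179]
orientation: [0.559, -0.431, 0.561, 0.432]
contact_force: [-0.0, -0.5, -0.4]
opening: 0.034
```

Call:
play_rows:
  commands: [2, -6, -12, 0.136, 1, 2, -7, -12, 0.136, 1, 2, -9, -10, 0.136, 1, 1, -10, -9, 0.136, 1, 0, 0, 0, 0, 1]

```text
clock: 39.9
position: [0.6281, -0.0816, 0.1108]
orientation: [0.654, -0.266, 0.656, 0.267]
contact_force: [0.8, 0.0, -0.0]
opening: 0.0342
```

Call:
play_rows:
  commands: [0, 0, 0, 0, 1, 0, 0, 0, 0, 1]

```text
clock: 40.1
position: [0.6285, -0.0801, 0.1121]
orientation: [0.654, -0.267, 0.655, 0.267]
contact_force: [0.7, -0.5, -1.0]
opening: 0.034
```

```bash
python3 - <<'E'
from h import *
plan([.6263,-.0828,.029],43.7,4)
E
```

```text
t40.1 pos [ 0.6285 -0.0801  0.1121] yaw 44.4 q6 -2.49 F [ 0.7 -0.5 -1. ] open 0.0340 xax [-0.001  0.    -1.   ]
dyaw -0.7 n 4
21, -0, -1, 0.003
21, -0, -1, 0.003
20, -0, -1, 0.003
21, -0, -0, 0.003
end [ 0.6262 -0.0822  0.0291] yaw 43.7
```

Call:
play_rows:
  commands: [21, 0, -1, 0.003, 1, 21, 0, -1, 0.003, 1, 20, 0, -1, 0.003, 1, 21, 0, 0, 0.003, 1, 0, 0, 0, 0, 1]

```text
clock: 40.6
position: [0.6256, -0.0822, 0.0278]
orientation: [0.655, -0.263, 0.657, 0.263]
contact_force: [-0.5, 0.1, -0.6]
opening: 0.0342
```

Call:
play_rows:
  commands: [1, 0, 0, 0, 1, 0, 0, 0, 0, 1, 1, 0, 0, 0, 1, 0, 0, 0, 0, 1, 0, 0, 0, 0, 1]

```text
clock: 41.1
position: [0.6266, -0.083, 0.0279]
orientation: [0.657, -0.262, 0.657, 0.262]
contact_force: [0.4, 0.2, -0.1]
opening: 0.0343
```

Call:
play_rows:
  commands: [1, 0, 0, 0, 1, 0, 0, 0, 0, 1, 0, 0, 0, 0, 1]

```text
clock: 41.4
position: [0.6265, -0.0831, 0.0265]
orientation: [0.657, -0.262, 0.657, 0.262]
contact_force: [0.1, -0.6, -0.4]
opening: 0.0345
```

Call:
play_rows:
  commands: [1, 0, 0, 0, 1, 0, 0, 0, 0, 1, 0, 0, 0, 0, 1]

```text
clock: 41.7
position: [0.6266, -0.0831, 0.0264]
orientation: [0.657, -0.262, 0.657, 0.262]
contact_force: [-1.8, 1.3, 5.6]
opening: 0.0345
```

Call:
play_rows:
  commands: [0.5, 0, 0, 0, 1, 0, 0, 0, 0, 1]

```text
clock: 41.9
position: [0.6267, -0.0831, 0.0263]
orientation: [0.657, -0.262, 0.657, 0.262]
contact_force: [-3.0, 0.7, 8.3]
opening: 0.0341
```

Call:
play_rows:
  commands: [-0.5, 0, 0, 0, -0.2, 0, 0, 0, 0, -0.2, 0, 0, 0, 0, -0.2, 0, 0, 0, 0, -0.2]

```text
clock: 42.3
position: [0.6264, -0.083, 0.0251]
orientation: [0.657, -0.262, 0.657, 0.262]
contact_force: [-0.2, 0.2, 0.2]
opening: 0.0511
```

Call:
play_rows:
  commands: [-20, 0, 0, 0, -0.2, -40, 0, 0, 0, -0.2, -50, 0, 0, 0, -0.2, -20, 0, 0, 0, -0.2]

```text
clock: 42.7
position: [0.6291, -0.0833, 0.1608]
orientation: [0.659, -0.264, 0.654, 0.261]
contact_force: [0.2, -0.1, 0.2]
opening: 0.0524
```

```bash
python3 - <<'E'
from h import *
d=np.load("top16.npy") if False else np.load("t16.npy"); W=cloud("top",d)
C0=np.array([.5795,.202]); ex=np.array([.993,-.118])
for xl in (.10,.13,.15,.17,.19,.21,.23,.25,.27):
    P=C0+ex*xl; r=[]
    for yo in (-.1,0,.1):
        u,v=proj("top",[*(P+yo*np.array([.118,.993])),0]); r.append(W[int(round(v)),int(round(u))].round(3).tolist())
    print(xl,P.round(3),r)
P=C0+ex*.165; print(P); plan([P[0],P[1],.20],83.2)
E
```

```text
0.1 [0.679 0.19 ] [[0.526, 0.043, 0.538], [0.673, 0.188, 0.019], [0.685, 0.284, 0.016]]
0.13 [0.709 0.187] [[0.545, 0.041, 0.527], [0.687, 0.175, 0.067], [0.699, 0.269, 0.072]]
0.15 [0.728 0.184] [[0.56, 0.04, 0.521], [0.692, 0.164, 0.12], [0.702, 0.256, 0.119]]
0.17 [0.748 0.182] [[0.575, 0.041, 0.509], [0.748, 0.181, 0.002], [0.76, 0.282, 0.001]]
0.19 [0.768 0.18 ] [[0.588, 0.04, 0.506], [0.769, 0.179, -0.003], [0.779, 0.279, 0.003]]
0.21 [0.788 0.177] [[0.603, 0.039, 0.498], [0.788, 0.176, -0.001], [0.798, 0.277, 0.003]]
0.23 [0.808 0.175] [[0.617, 0.038, 0.49], [0.806, 0.174, 0.002], [0.802, 0.265, 0.045]]
0.25 [0.828 0.173] [[0.628, 0.036, 0.493], [0.827, 0.172, -0.002], [0.799, 0.25, 0.1]]
0.27 [0.848 0.17 ] [[0.642, 0.035, 0.49], [0.846, 0.169, 0.0], [0.812, 0.245, 0.111]]
[0.743345 0.18253 ]
t42.7 pos [ 0.6291 -0.0833  0.1608] yaw 43.6 q6 -2.51 F [ 0.2 -0.1  0.2] open 0.0524 xax [ 0.008 -0.001 -1.   ]
dyaw 39.6 n 7
-5, 16, 38, -0.099
-6, 13, 40, -0.099
-5, 8, 40, -0.099
-6, 4, 41, -0.099
-5, 1, 41, -0.099
-6, -4, 42, -0.099
-5, -8, 40, -0.099
end [0.7434 0.1823 0.1996] yaw 83.3
```

Call:
play_rows:
  commands: [-5, 16, 38, -0.099, 1, -6, 13, 40, -0.099, 1, -5, 8, 40, -0.099, 1, -6, 4, 41, -0.099, 1, -5, 1, 41, -0.099, 1]

```text
clock: 43.2
position: [0.7087, 0.1079, 0.1826]
orientation: [0.572, -0.416, 0.572, 0.416]
contact_force: [1.1, -0.2, -0.1]
opening: 0.02
```

Call:
play_rows:
  commands: [-6, -4, 42, -0.099, 1, -5, -8, 40, -0.099, 1, 0, 0, 0, 0, 1, 0, 0, 0, 0, 1, 0, 0, 0, 0, 1]

```text
clock: 43.7
position: [0.741, 0.1815, 0.193]
orientation: [0.528, -0.469, 0.529, 0.469]
contact_force: [-0.7, 0.3, 0.2]
opening: 0.0002
```

```bash
python3 - <<'E'
from h import *
p,d=grab_frame("top"); cv2.imwrite("pics/t20.png",p); np.save("t20.npy",d)
crop(p,300,90,130,120,6,"pics/t20c.png")
O=np.array([.6851,-.1748]); y=np.radians(6.5)
for c,a in caps(p,d,(320,115,425,175),.043):
    v=c-O; print("reader xy",round(v[0]*np.cos(y)+v[1]*np.sin(y),4),round(-v[0]*np.sin(y)+v[1]*np.cos(y),4),bar(p,c,.043))
h=cv2.cvtColor(p,cv2.COLOR_BGR2HSV)
for r in rect("top",cv2.inRange(h,(5,140,60),(20,255,255)),.023):
    if r[-1]>60: print(r)
q,_=grab_frame("scene"); cv2.imwrite("pics/s20.png",q); crop(q,240,110,220,200,3.3,"pics/s20c.png")
st()
E
```

```text
cap [ 0.6468 -0.2725] circ 648 -273 r19 mark -5 arm 13.4mm nw 19 area 88 z 0.043
cap [ 0.64  -0.211] circ 641 -212 r19 mark -5 arm 13.3mm nw 20 area 84 z 0.043
cap [ 0.6313 -0.1465] circ 632 -147 r19 mark -12 arm 13.1mm nw 20 area 86 z 0.044
cap [ 0.6256 -0.0846] circ 628 -83 r18 mark -1 arm 13.4mm nw 18 area 79 z 0.043
reader xy -0.0491 -0.0927 ('pca 72 cen -1', array([ 9.7, -0.1]), array([3.9, 4.5]))
reader xy -0.0489 -0.0309 ('pca 59 cen 3', array([9.5, 0.5]), array([3.9, 4.6]))
reader xy -0.0502 0.0342 ('pca 71 cen -2', array([ 9.7, -0.3]), array([3.9, 5.4]))
reader xy -0.0489 0.0964 ('pca 82 cen 5', array([9.5, 0.8]), array([4. , 4.8]))
((412.0927734375, -356.9116516113281), (23.512956619262695, 64.8719253540039), 1.1539281606674194, 63.5)
((480.0393371582031, -138.89633178710938), (21.474214553833008, 78.54229736328125), 4.930734157562256, 161.5)
t43.8 pos [0.7412 0.181  0.1936] yaw 83.1 q6 -2.14 F [ 0.3 -1.1  0.7] open 0.0006 xax [-0. -0. -1.]
```

View pics/t20c.png

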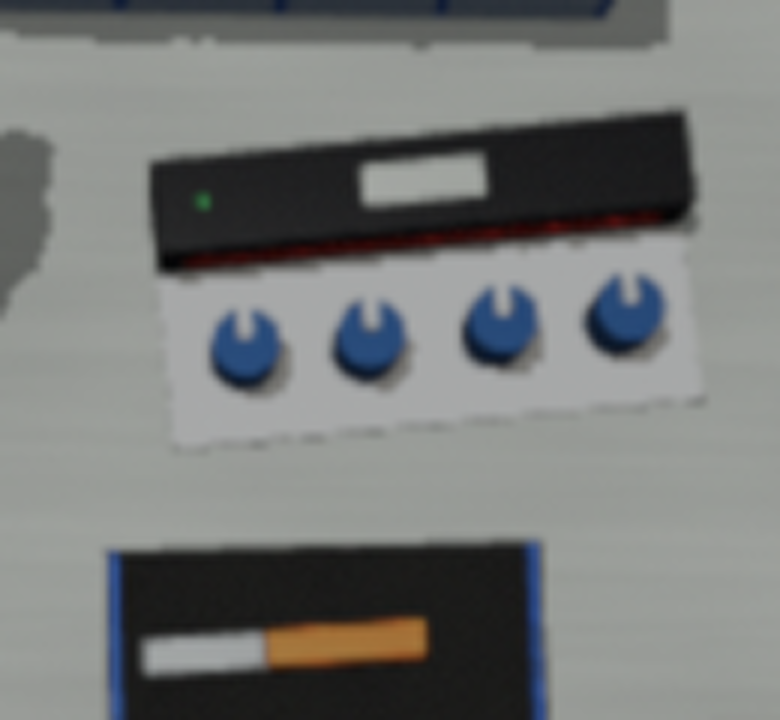

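View pics/s20c.png

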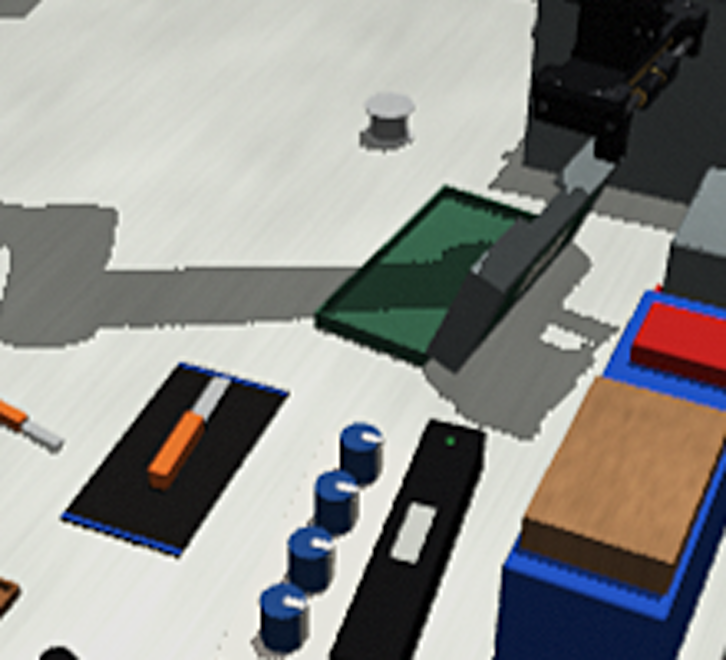

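All four caps stand on the shelf (top crop (246,348), (370,340), (501,325), (626,313)) with bars toward the red window. Their reader positions are about x = -0.049 and y = -0.093, -0.031, 0.034, 0.096. The tool lies on the mat. Now I lower the shut fingers behind the cover and push it closed.

Call:
play_rows:
  commands: [36, 0, 0, 0, 1, 36, 0, 0, 0, 1, 36, 0, 0, 0, 1, 0, 0, 0, 0, 1]

```text
clock: 44.2
position: [0.7374, 0.1799, 0.079]
orientation: [0.525, -0.467, 0.533, 0.471]
contact_force: [-0.6, 0.3, -0.8]
opening: 0.0007
```

Call:
play_rows:
  commands: [0, 12, 0, 0, 1, 0, 12, 0, 0, 1, 0, 12, 0, 0, 1, 0, 12, 0, 0, 1, 0, 12, 0, 0, 1]

```text
clock: 44.7
position: [0.6843, 0.1894, 0.09]
orientation: [0.531, -0.471, 0.526, 0.468]
contact_force: [1.9, 0.3, 0.7]
opening: 0.0007
```

Call:
play_rows:
  commands: [-3, 10, 0, 0, 1, -3, 10, 0, 0, 1, 0, 0, 0, 0, 1]

```text
clock: 45.0
position: [0.6622, 0.1921, 0.0942]
orientation: [0.53, -0.47, 0.527, 0.469]
contact_force: [2.2, -0.3, 1.3]
opening: 0.0006
```

```bash
python3 - <<'E'
from h import *
q,_=grab_frame("scene"); crop(q,290,70,150,150,4,"pics/s21c.png")
st()
E
```

```text
t45.0 pos [0.6624 0.1921 0.0934] yaw 83.2 q6 -2.21 F [2.5 0.  2.2] open 0.0007 xax [ 0.002  0.001 -1.   ]
```

View pics/s21c.png

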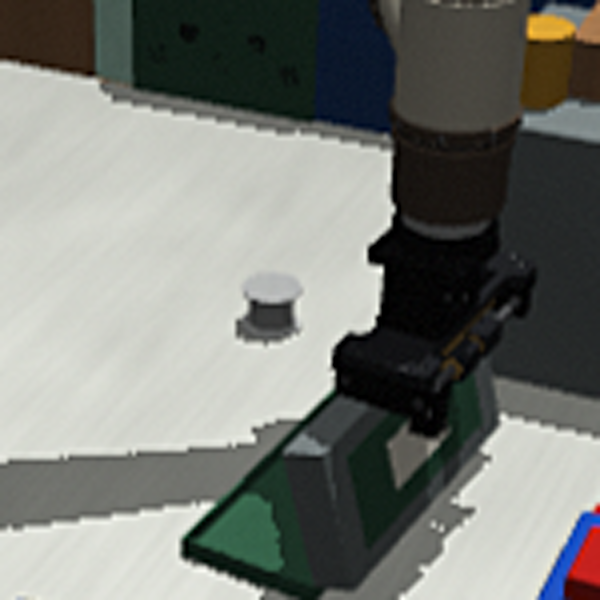

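Call:
play_rows:
  commands: [0, 10, 0, 0, 1, 0, 10, 0, 0, 1, 1, 10, 0, 0, 1, 2, 10, 0, 0, 1, 4, 9, 0, 0, 1]

```text
clock: 45.55
position: [0.6117, 0.1976, 0.0837]
orientation: [0.528, -0.469, 0.529, 0.47]
contact_force: [0.8, 0.5, 0.8]
opening: 0.0001
```

Call:
play_rows:
  commands: [5, 9, 0, 0, 1, 6, 7, 0, 0, 1, 7, 7, 0, 0, 1, 8, 6, 0, 0, 1, 0, 0, 0, 0, 1]

```text
clock: 46.05
position: [0.5825, 0.2005, 0.0567]
orientation: [0.527, -0.469, 0.53, 0.47]
contact_force: [0.2, 0.2, 0.3]
opening: 0.0002
```

```bash
python3 - <<'E'
from h import *
q,_=grab_frame("scene"); crop(q,290,70,150,150,4,"pics/s22c.png")
st()
E
```

```text
t46.1 pos [0.5835 0.2008 0.0574] yaw 83.2 q6 -2.28 F [ 0.2 -0.2 -0. ] open 0.0003 xax [-0.002 -0.001 -1.   ]
```

View pics/s22c.png

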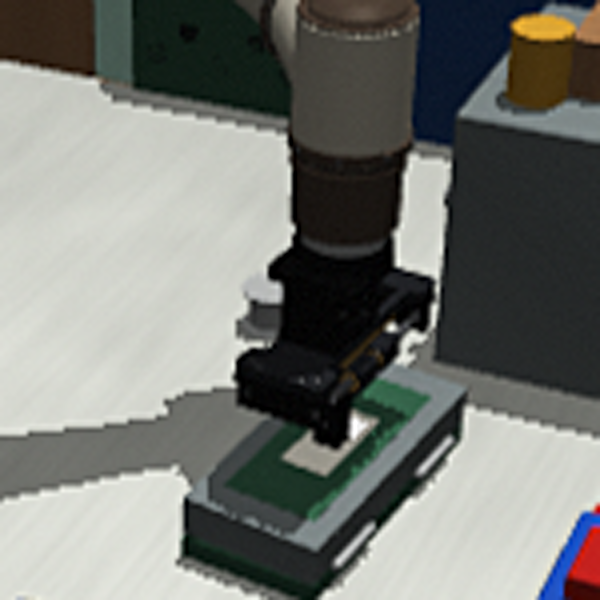

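Call:
play_rows:
  commands: [-4, 15, 0, 0, 1, 0, 15, 0, 0, 1, 4, 0, 0, 0, 1, 0, 0, 0, 0, 1]

```text
clock: 46.5
position: [0.5549, 0.2046, 0.0582]
orientation: [0.528, -0.47, 0.529, 0.47]
contact_force: [0.5, 0.0, -0.5]
opening: 0.0005
```

Call:
play_rows:
  commands: [2, 0, 0, 0, 1, 2, 0, 0, 0, 1, 1, 0, 0, 0, 1, 0, 0, 0, 0, 1, 0, 0, 0, 0, 1]

```text
clock: 47.0
position: [0.5551, 0.2046, 0.0535]
orientation: [0.529, -0.47, 0.529, 0.47]
contact_force: [0.8, -0.4, 1.1]
opening: 0.0006
```

Call:
play_rows:
  commands: [1, 0, 0, 0, 1, 0, 0, 0, 0, 1, 1, 0, 0, 0, 1, 0, 0, 0, 0, 1]

```text
clock: 47.4
position: [0.5551, 0.2046, 0.0534]
orientation: [0.529, -0.47, 0.528, 0.47]
contact_force: [-3.5, -0.9, 9.8]
opening: 0.0006
```

Call:
play_rows:
  commands: [1, 0, 0, 0, 1, 0, 0, 0, 0, 1, -20, 0, 0, 0, 1, -45, 0, 0, 0, 1, -45, 0, 0, 0, 1]

```text
clock: 47.9
position: [0.5541, 0.2041, 0.1609]
orientation: [0.528, -0.469, 0.53, 0.47]
contact_force: [1.7, 1.4, 0.9]
opening: 0.0001
```

Call:
play_rows:
  commands: [-30, 40, 0, 0, 1, 0, 45, 0, 0, 1, 0, 45, 0, 0, 1, 0, 0, 0, 0, 1, 0, 0, 0, 0, 1]

```text
clock: 48.4
position: [0.4252, 0.2202, 0.1912]
orientation: [0.529, -0.47, 0.528, 0.47]
contact_force: [0.2, -0.8, -0.2]
opening: 0.0005
```

```bash
python3 - <<'E'
from h import *
st()
p,d=grab_frame("top"); cv2.imwrite("pics/t23.png",p); np.save("t23.npy",d); W=cloud("top",d)
C0=np.array([.5795,.202]); ex=np.array([.993,-.118]);ey=np.array([.118,.993])
m=(W[...,2]>.03)&(W[...,2]<.08)
L=np.stack([(W[...,:2]-C0)@ex,(W[...,:2]-C0)@ey],-1)
m&=(np.abs(L[...,0])<.052)&(L[...,1]>-.12)&(L[...,1]<.0)
A=np.c_[L[m],np.ones(m.sum())]; s=np.linalg.lstsq(A,W[m][:,2],rcond=None)[0]; print("lid plane",m.sum(),s.round(4))
d0=np.load("top0.npy");W0=cloud("top",d0);L0=np.stack([(W0[...,:2]-C0)@ex,(W0[...,:2]-C0)@ey],-1)
m0=(W0[...,2]>.03)&(W0[...,2]<.08)&(np.abs(L0[...,0])<.052)&(L0[...,1]>-.12)&(L0[...,1]<0)
print("start",np.linalg.lstsq(np.c_[L0[m0],np.ones(m0.sum())],W0[m0][:,2],rcond=None)[0].round(4))
O=np.array([.6851,-.1748]); y=np.radians(6.5)
for c,a in caps(p,d,(320,115,425,175),.043):
    v=c-O; print("reader xy",round(v[0]*np.cos(y)+v[1]*np.sin(y),4),round(-v[0]*np.sin(y)+v[1]*np.cos(y),4))
h=cv2.cvtColor(p,cv2.COLOR_BGR2HSV)
for r in rect("top",cv2.inRange(h,(5,140,60),(20,255,255)),.023):
    if r[-1]>60: print(r)
q,_=grab_frame("scene"); crop(q,240,90,220,200,3.3,"pics/s23c.png")
E
```

```text
t48.4 pos [0.4252 0.2202 0.1912] yaw 83.3 q6 -2.51 F [ 0.2 -0.8 -0.2] open 0.0005 xax [ 0.001  0.001 -1.   ]
lid plane 1417 [0.0025 0.0015 0.0541]
start [-0.      0.0071  0.0546]
cap [ 0.6469 -0.2725] circ 648 -274 r19 mark -7 arm 13.5mm nw 20 area 87 z 0.043
cap [ 0.64   -0.2112] circ 641 -213 r18 mark -4 arm 13.2mm nw 20 area 84 z 0.044
cap [ 0.6314 -0.1466] circ 632 -146 r19 mark -12 arm 13.0mm nw 20 area 87 z 0.044
cap [ 0.6252 -0.0848] circ 627 -85 r18 mark -3 arm 13.5mm nw 17 area 79 z 0.043
reader xy -0.049 -0.0927
reader xy -0.0489 -0.031
reader xy -0.0502 0.0341
reader xy -0.0493 0.0962
((410.62042236328125, -356.9320983886719), (20.56802749633789, 64.67475891113281), 1.1539281606674194, 65.0)
((480.0393371582031, -138.89633178710938), (21.474214553833008, 78.54229736328125), 4.930734157562256, 161.5)
```

View pics/s23c.png

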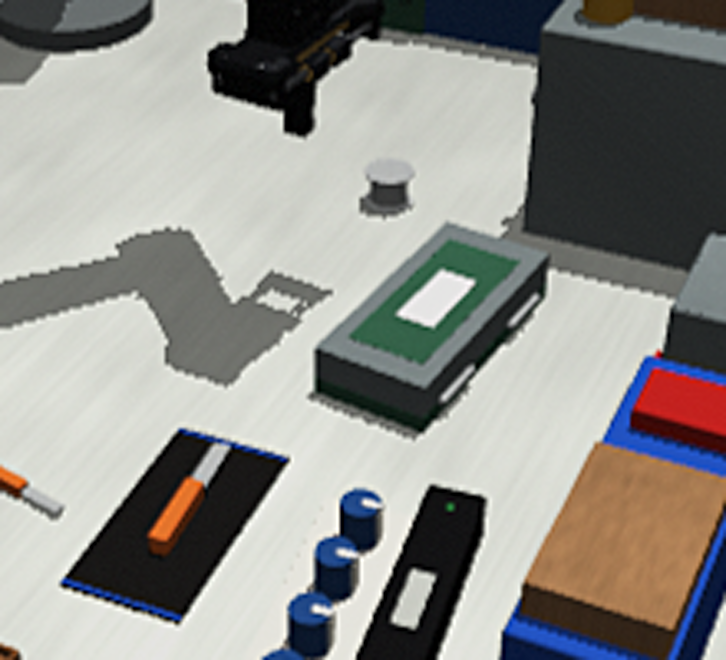

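View pics/t23.png

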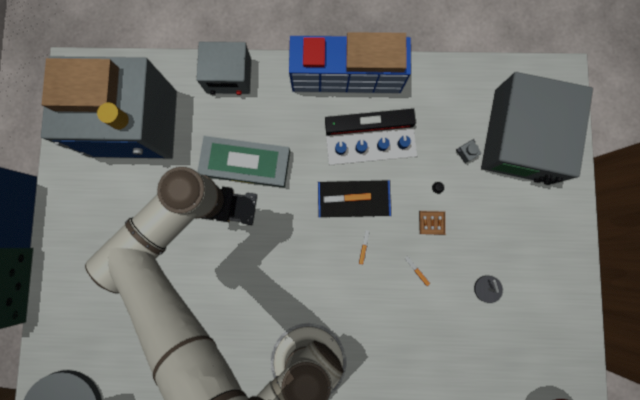

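The cover is shut, with the lid plane level at about 54 mm as at the start. Four caps stand at top-view (341,148) to (404,142), the tool lies on the mat at (348,197), and the arm is clear of everything. Handing in.

```bash
python3 -c "
from cell import hand_in
print(hand_in())"
```

```text
the job is handed in; nothing more can be done
None
```

I levered the cover open with the tool, stood all four capacitors on the shelf facing the red window, shut the cover, and handed in at about 48 s. The hand-in gives no verdict, so the results below are from my own last camera checks.

- **Opening:** The cover reached about 1.9 rad on the blade alone, estimated from the blade's position. I saw no sign of the fingers touching the case before then.
- **Capacitors:** All four are upright, about 49–50 mm from the window face, at about -93, -31, +34 and +96 mm along it. The marks measure roughly 3° to 19° off the window direction (0.06 to 0.33 rad). The worst one, second from the left in the top view, is close to the 0.35 rad limit by this measure. A second estimate put all four within about 8° (0.15 rad).
- **Cover:** The lid plane is level, tilted about 0.003 rad at 54 mm, and it met firm resistance at about 53 mm when pressed.
- **Tool:** It is lying on the mat, about 11 mm from the mat's centre.
- **Bystanders:** The knob, fuses, transformer and spool look unmoved in the last picture; I did not measure them.

Two things did not go to plan:
- **Missed grasp:** My first grasp of the tool failed because I lifted before the fingers had closed. The tool did not move, and the second try held.
- **Displaced capacitor:** One capacitor had shifted a few centimetres inside the tray before I picked any up, so I measured it again and took it from its new place.

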